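# Pack the sample bottles into the storage pot and cover it

## Robot

A 7-joint arm with a two-finger parallel gripper is mounted at the origin on the work surface. World frame = base frame: x ahead of the robot, y to its left, z up, the work surface at z = 0. Lengths are in m, angles in rad, forces in N, time in s.
With the tool pointing down it reaches from about 0.4 to 0.85 m from the base axis. Payload 10.4 kg.
Tool frame: the origin (TCP) lies at the very end of the fingers, on their centre line; the grasp point (between the pads) lies 19 mm behind it (r.pinch_z is the distance from the TCP to the grasp point, in m); z points along the fingers, y is the line along which they close (so a half turn about z gives the same grasp; the last joint's range is limited). The gripper opens to 87 mm and grips with 3 to 60 N. Pads are 19 mm wide; open, the fingers measure 117 mm over their backs; the gripper's body (75 mm by 190 mm) begins 51 mm behind the grasp point.
Start: joints at [-1.202, 0.332, -0.065, 1.46, 0.022, 1.35, -0.088], TCP at [0.239, 0.578, 0.223] pointing down, gripper open.
Joint ranges: [-2.6, 2.6], [-0.5, 2.12], [-1.47, 1.34], [0.16, 2.42], [-1.27, 4.41], [0.06, 2.06], [-2.6, 2.6]. Speed limits (rad/s): [2.22, 2.22, 2.79, 2.79, 3.14, 3.14, 3.14].

## Interface

Orientations are given as a unit quaternion [x, y, z, w].
In Python, from bench import sensors, vision, r gives the robot as it stands.
- The arm moves only by the shell command python3 -m crank 'ROWS' [OPENING] [FORCE]. ROWS is JSON, a list of rows, each a list of 2 entries, a list of its own where there are three numbers: the shift along the tool's x, y, z normalised to -1 to 1, where 1 is 3 cm, then the turn about the tool's z normalised to -1 to 1, where 1 is 8 degrees. A call has 1 to 12 rows; each row shifts and turns the commanded pose from where the row before left it, along the tool's axes as they then stand; what a row does not reach is not made up. A row lasts 1/8 s, in which the tool goes at most 62.5 mm and 10.7 degrees, less where a joint would pass 70% of its speed; a pose out of reach is approached as far as the arm can. A call with a number of a shift or a turn outside -1 to 1 is refused whole. A call with a gripper value outside its range is refused whole. OPENING is the opening, from 0 (shut) to 1 (fully open), set as the call begins (- or left out, the last holds). The fingers move at their own pace and stop on an object; FORCE is the grip in N (left out, the last holds). Time passes only in rows, so rows that do not move let the fingers close. It gives the time, the measured TCP pose, the force, the opening and the grip force at its end, in the units of the state.
- sensors.read_state(): the state, without advancing time (a new reading comes with each control period).
- vision.camera(name): name is "side" or "top"; returns the picture (384x512x3 uint8, red, green, blue); there is no depth.
- vision.camera_model(name): a dict with "vertical_fov" (degrees; the focal length in pixels is half the picture's height over the tangent of half this angle, whatever the lens; pixels are square), "cx", "cy" (the principal point, pixels), "dist" ([k1, k2, p1, p2, k3] as OpenCV has them; the pictures are not rectified), "camera_from_world" (4x4, takes a point from world to camera coordinates). Camera axes: x right, y down, z forward; pixel columns grow to the right and rows downward; lengths in m; the calibration is good to about 2 mm. A picture is of the moment at which its call begins. camera_model takes no time and is no camera call.
- r.close_job(): hands the job in; it is judged then, once.
The state is a dict: "time": time; "joint_positions": joint angles; "joint_vel": joint speeds; "joint_torque": joint torques, N m; "ee_pos": TCP position; "eef_rot": TCP orientation; "ft_force": force on the tool from outside, world axes, zero at the start; "torque": the same for the moment, N m; "width": finger opening in m; "grip_force": force on a finger pad.
Only numpy, scipy, OpenCV 4.12 (cv2) and the standard library are available. Lean on these libraries where they do the work, as an engineer would, in place of code of your own. Each camera call takes 0.05 s, during which the arm holds its last target. There are 200 camera calls.

## Task

Take the three slim-capped bottles out of the leaning rack and stand them upright on the floor of the round pot, so that all seven bottles are packed together in it, one in the middle and six round it; then put the deep cover over the pot so that its rim sits fully down on the pot's flange. Leave the two wide-capped jars in the rack and the other things on the bench where they are, and do not knock any bottle over.

Things in the scene. Friction and masses are not known exactly. Their poses are not given: they have to be found in the camera images.
- pot: round aluminium pot, immovable: foot flange 160 mm diameter, top 10 mm above the bench; on it a plain upright wall 40 mm high, 129 mm inner, 136 mm outer diameter. Inner floor level with the flange top. Origin: centre of underside, z up. Seven bottles fit as one in the middle and six round it, and stand out 50 mm above the wall. Pot and cover may swap sides.
- pot_floor (a point): centre of the pot's inner floor, 10 mm above the bench, axes as the pot's. The middle place is here; the outer places are 42.5 mm from it, at 0, 60, 120, 180, 240 and 300 degrees from the x axis: 2.5 mm between bottles, 2 mm to the wall. Middle, 0 and 180 degree places are vacant at the start.
- cover: deep round aluminium cover, mouth down on the bench: 149 mm outer, 143 mm inner diameter, 102 mm high without knob, hollow 98 mm deep, 0.25 to 0.5 kg; black knob on top. Origin: centre of the rim plane (its underside), z up. When on, it surrounds the pot's wall (3.5 mm play all round), its rim resting on the flange, so its origin is 10 mm above the pot's.
- cover_knob (a point): grip point on the cover's axis, 130 mm above its rim, in the round knob: stem 18 mm diameter from 102 to 116 mm above the rim, head 30 mm diameter from 119 to 141 mm
- rack: fixed white rack, five pockets in a row along its y, 52 mm apart. Contents lean 35 degrees from upright towards its -x (roughly to the robot), foot centres 30 mm above the bench at its x = 0. Along the contents from their feet: dividers 4 mm thick and 30 mm high, a 42 mm support wall on the side leant to, a 10 mm lip behind. Pull out along the lean. Origin: centre of underside, z up.
- jar1: wide-capped amber jar, 67 mm tall, 40 mm diameter, flat white cap 36 mm diameter; leans in the rack among the bottles, stays there. Origin: centre of underside, z its axis.
- jar2: the same as jar1
- reagent: bystander: tall amber bottle, 70 mm diameter, about 200 mm tall, upright. Origin: centre of underside.
- small_jar: bystander: clear jar, 44 mm diameter, 60 mm tall. Origin: centre of underside.
- beaker: bystander: clear cup, 66 mm diameter, 85 mm tall. Origin: centre of underside.
- spatula: bystander: steel spatula about 180 mm long lying along its own x axis, blade 65 mm wide, handle 20 mm thick. Origin: middle of its underside.
- cap_tray: bystander: fixed grey open tray of caps, 110 x 100 mm, 35 mm high. Origin: centre of underside.
- bottle1: amber glass bottle, 90 mm tall: body 40 mm diameter up to 48 mm, shoulder to 56 mm, then a slim white cylindrical cap, 16 mm diameter, to 90 mm; foot edge chamfered 3.5 mm; 50 to 100 g. Origin: centre of its underside; z: its axis, towards the cap. Leans in the rack at the start.
- bottle2: amber glass bottle, 90 mm tall: body 40 mm diameter up to 48 mm, shoulder to 56 mm, then a slim white cylindrical cap, 16 mm diameter, to 90 mm; foot edge chamfered 3.5 mm; 50 to 100 g. Origin: centre of its underside; z: its axis, towards the cap. Leans in the rack at the start.
- bottle3: amber glass bottle, 90 mm tall: body 40 mm diameter up to 48 mm, shoulder to 56 mm, then a slim white cylindrical cap, 16 mm diameter, to 90 mm; foot edge chamfered 3.5 mm; 50 to 100 g. Origin: centre of its underside; z: its axis, towards the cap. Leans in the rack at the start.
- bottle4: amber glass bottle, 90 mm tall: body 40 mm diameter up to 48 mm, shoulder to 56 mm, then a slim white cylindrical cap, 16 mm diameter, to 90 mm; foot edge chamfered 3.5 mm; 50 to 100 g. Origin: centre of its underside; z: its axis, towards the cap. Stands in an outer place of the pot at the start.
- bottle5: amber glass bottle, 90 mm tall: body 40 mm diameter up to 48 mm, shoulder to 56 mm, then a slim white cylindrical cap, 16 mm diameter, to 90 mm; foot edge chamfered 3.5 mm; 50 to 100 g. Origin: centre of its underside; z: its axis, towards the cap. Stands in an outer place of the pot at the start.
- bottle6: amber glass bottle, 90 mm tall: body 40 mm diameter up to 48 mm, shoulder to 56 mm, then a slim white cylindrical cap, 16 mm diameter, to 90 mm; foot edge chamfered 3.5 mm; 50 to 100 g. Origin: centre of its underside; z: its axis, towards the cap. Stands in an outer place of the pot at the start.
- bottle7: amber glass bottle, 90 mm tall: body 40 mm diameter up to 48 mm, shoulder to 56 mm, then a slim white cylindrical cap, 16 mm diameter, to 90 mm; foot edge chamfered 3.5 mm; 50 to 100 g. Origin: centre of its underside; z: its axis, towards the cap. Stands in an outer place of the pot at the start.

How it is judged:
On the way:
1. all seven bottles stand upright on the floor of the pot, the cover not yet on it (horizontal distance between each of bottle1, bottle2, bottle3, bottle4, bottle5, bottle6, bottle7 and pot below 0.049 m and z of bottle1 in the frame of pot between 0.007 and 0.0135 m and angle between each of bottle1, bottle2, bottle3, bottle4, bottle5, bottle6, bottle7's own z axis and vertical below 0.06 rad and z of bottle2 in the frame of pot between 0.007 and 0.0135 m and z of bottle3 in the frame of pot between 0.007 and 0.0135 m and z of bottle4 in the frame of pot between 0.007 and 0.0135 m and z of bottle5 in the frame of pot between 0.007 and 0.0135 m and z of bottle6 in the frame of pot between 0.007 and 0.0135 m and z of bottle7 in the frame of pot between 0.007 and 0.0135 m and not (horizontal distance between cover and pot below 0.007 m and z of cover in the frame of pot between 0.007 and 0.0135 m and angle between cover's own z axis and vertical below 0.04 rad)), for 0.2 s.
At the end, for the whole second after the job is handed in: All 7 bottles in the pot: axis within 49 mm of its centre, underside 7 to 13.5 mm above the pot's underside (floor at 10), tilt under 0.06 rad; cover centred within 7 mm, its rim 7 to 13.5 mm above the pot's underside (flange at 10), tilt under 0.04 rad; all under 0.02 m/s (horizontal distance between each of bottle1, bottle2, bottle3, bottle4, bottle5, bottle6, bottle7 and pot below 0.049 m and z of bottle1 in the frame of pot between 0.007 and 0.0135 m and angle between each of bottle1, bottle2, bottle3, bottle4, bottle5, bottle6, bottle7's own z axis and vertical below 0.06 rad and z of bottle2 in the frame of pot between 0.007 and 0.0135 m and z of bottle3 in the frame of pot between 0.007 and 0.0135 m and z of bottle4 in the frame of pot between 0.007 and 0.0135 m and z of bottle5 in the frame of pot between 0.007 and 0.0135 m and z of bottle6 in the frame of pot between 0.007 and 0.0135 m and z of bottle7 in the frame of pot between 0.007 and 0.0135 m and horizontal distance between cover and pot below 0.007 m and z of cover in the frame of pot between 0.007 and 0.0135 m and angle between cover's own z axis and vertical below 0.04 rad and linear speed of each of cover, bottle1, bottle2, bottle3, bottle4, bottle5, bottle6, bottle7 below 0.02 m/s); the robot touches nothing.
It fails at once if a bottle is laid on its side or knocked over (leaning more than 70 degrees) (angle between any of bottle1, bottle2, bottle3, bottle4, bottle5, bottle6, bottle7's own z axis and vertical above 1.22 rad).
It fails at once if a bystander (reagent bottle, small jar, beaker, spatula, or one of the two wide-capped jars in the rack) is moved more than 30 mm from where it was (distance of any of reagent, small_jar, beaker, spatula, jar1, jar2 from where it was at the start of the episode above 0.03 m).
It also fails if it takes over 72 s, if anything falls off the work surface, if the arm or the gripper's body presses on something with over 40 N, if the wrist force passes 120 N, or if a joint passes its speed limit or range.

## Working session

There is one attempt and no reset: what is moved stays moved. The work goes in short steps, Python scripts to look and compute and a shell command to move; the robot and the scene stay as the last step left them, time stands still between calls to the robot, and variables do not carry over. Pictures are saved under pics/ and viewed, at most 10 in all, crops included, and the job is handed in when it is done.

```bash
ls; mkdir -p pics
python3 - <<'E'
from bench import sensors, vision, r
import cv2,numpy as np
for n in("top","side"):
    im=vision.camera(n); cv2.imwrite(f"pics/{n}0.png",cv2.resize(im[:,:,::-1],(800,600),interpolation=cv2.INTER_CUBIC)); cv2.imwrite(f"pics/{n}raw.png",im[:,:,::-1])
    m=vision.camera_model(n); print(m["vertical_fov"],m["cx"],m["cy"],m["dist"]); print(np.round(m["camera_from_world"],4))
print(sensors.read_state(), r.pinch_z)
E
```

```text
pics
55.72404389061047 254.525896446565 191.7706614446571 [-0.0678484  0.         0.         0.         0.       ]
[[ 2.900e-03 -1.000e+00  2.700e-03 -1.000e-04]
 [-9.799e-01 -3.400e-03 -1.995e-01  5.062e-01]
 [ 1.995e-01 -2.100e-03 -9.799e-01  8.936e-01]
 [ 0.000e+00  0.000e+00  0.000e+00  1.000e+00]]
47.56626069757462 254.07333625046547 191.3819788403595 [-0.01712897  0.          0.          0.          0.        ]
[[ 0.949  -0.3149  0.0149 -0.4972]
 [-0.1982 -0.6326 -0.7487  0.1784]
 [ 0.2452  0.7076 -0.6627  1.1821]
 [ 0.      0.      0.      1.    ]]
{'time': 0.1, 'joint_positions': array([-1.20160067,  0.33281762, -0.06472347,  1.46085546,  0.02163898,
        1.34989871, -0.08851362]), 'joint_vel': array([-0.00074828, -0.00055186,  0.00167917, -0.00238833, -0.0020679 ,
        0.00087394, -0.00072677]), 'joint_torque': array([ 1.59996518e-03, -6.24533772e+01,  2.50998361e-02, -3.90721893e+01,
       -6.13227580e-02,  3.64437012e-02,  1.84545047e-05]), 'ee_pos': array([0.23852584, 0.57731979, 0.22182888]), 'eef_rot': array([ 1.94629421e-01,  9.80876637e-01, -6.35943980e-04, -8.13356210e-05]), 'ft_force': array([ 0.47575508, -0.50799916,  0.36770498]), 'torque': array([ 0.04173397, -0.01657703,  0.04419789]), 'grip_force': 0.0, 'width': 0.08755296740738304} 0.0187
```

View pics/top0.png

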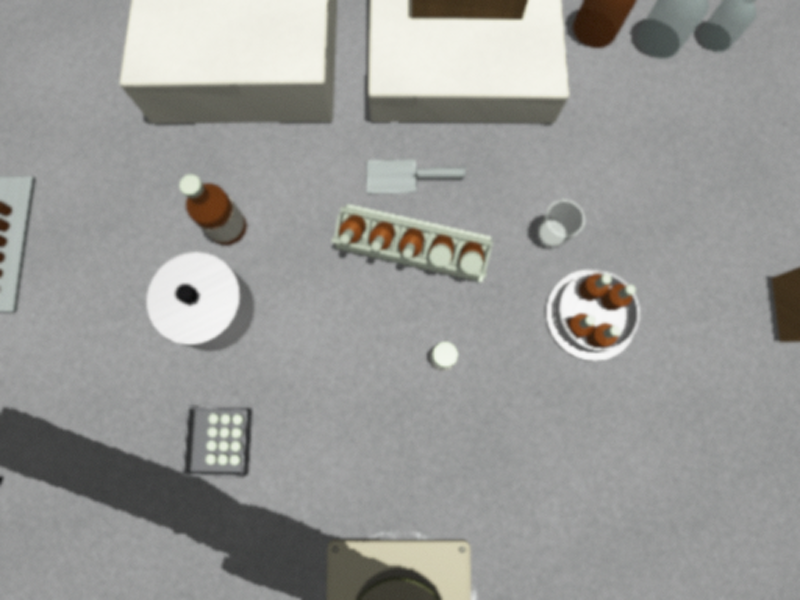

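View pics/side0.png

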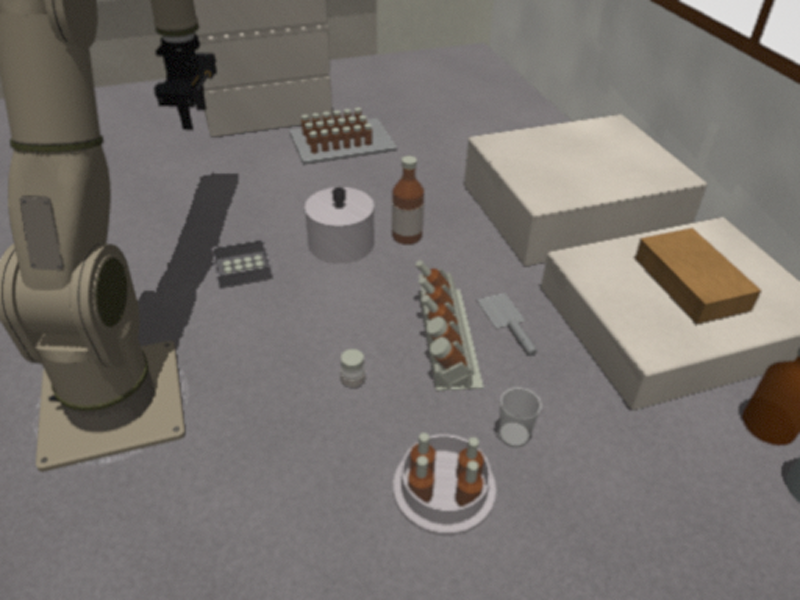

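The top view shows the pot at about (593,315), the rack from (345,225) to (475,260) with slim caps in its left three pockets, and the cover at (193,298). In the side view, the pot is at (447,480) and the cover at (340,225). I'll crop these closer for cap pixels.

```bash
cat > h.py <<'E'
import numpy as np,cv2
from bench import vision
M={n:vision.camera_model(n) for n in("top","side")}
def K(n):
    m=M[n]; f=192/np.tan(np.radians(m["vertical_fov"])/2); return np.array([[f,0,m["cx"]],[0,f,m["cy"]],[0,0,1.]]),np.array(m["dist"])
def ray(n,u,v):
    k,d=K(n); T=np.array(M[n]["camera_from_world"]); p=cv2.undistortPoints(np.array([[[u,v]]],float),k,d)[0,0]
    R=T[:3,:3]; return -R.T@T[:3,3], R.T@np.array([p[0],p[1],1])
def plane(n,u,v,z):
    c,d=ray(n,u,v); return c+d*(z-c[2])/d[2]
def tri(a,b):
    c1,d1=ray("top",*a); c2,d2=ray("side",*b); s=np.linalg.lstsq(np.c_[d1,-d2],c2-c1,rcond=None)[0]
    p,q=c1+s[0]*d1,c2+s[1]*d2; return (p+q)/2,np.linalg.norm(p-q)
def pix(n,X):
    k,d=K(n); T=np.array(M[n]["camera_from_world"]); return cv2.projectPoints(np.array(X,float).reshape(-1,3),cv2.Rodrigues(T[:3,:3])[0],T[:3,3],k,d)[0][:,0]
def save(n,im,box,s,name):
    x,y,w,h=box; cv2.imwrite(name,cv2.resize(im[y:y+h,x:x+w],None,fx=s,fy=s,interpolation=cv2.INTER_CUBIC))
E
python3 - <<'E'
from h import *
t=cv2.imread("pics/topraw.png"); s=cv2.imread("pics/sideraw.png")
a=cv2.resize(t[128:184,208:320],None,fx=7,fy=7,interpolation=2)   #784x392? 
b=cv2.resize(s[162:250,258:316],None,fx=6,fy=6,interpolation=2)
c=cv2.resize(t[166:236,344:416],None,fx=5,fy=5,interpolation=2)
a=cv2.resize(t[126:184,208:318],None,fx=4,fy=4,interpolation=2)
d=cv2.resize(s[270:342,246:326],None,fx=5,fy=5,interpolation=2)
o=np.zeros((600,800,3),np.uint8)
o[:232,:440]=a; o[240:240+350,:360]=c
o[:528,450:798]=b
cv2.imwrite("pics/c1.png",o)
cv2.imwrite("pics/c2.png",d)
E
```

```text
(no output)
```

View pics/c1.png

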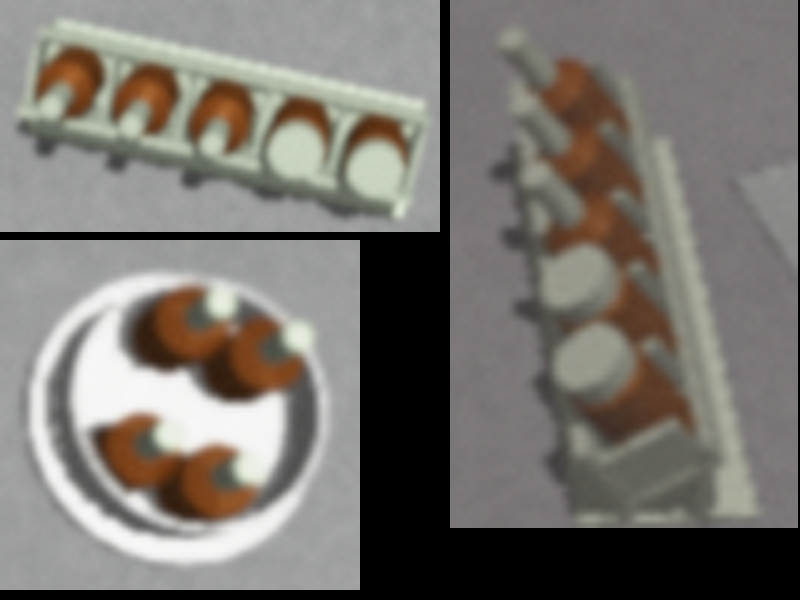

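The crop shows slim cap ends at about (50,108), (128,127) and (212,145) in the rack panel, and at (514,43), (522,98) and (537,175) in the side panel. The pot caps are at (221,302), (298,337), (170,434) and (245,470). The vacant row runs down to the right between the two pairs.

Run:
```python
from h import *
np.set_printoptions(precision=4,suppress=True)
t=cv2.imread("pics/topraw.png"); s=cv2.imread("pics/sideraw.png")
A=[(50,108),(128,127),(212,145)];B=[(514,43),(522,98),(537,175)]
for a,b in zip(A,B):
    a=(208+(a[0]+.5)/4-.5,126+(a[1]+.5)/4-.5); b=(258+(b[0]-449.5)/6-.5,162+(b[1]+.5)/6-.5)
    print("rack",plane("top",*a,.1037),plane("side",*b,.1037),tri(a,b))
C=[(221,302),(298,337),(170,434),(245,470)]
P=np.array([plane("top",344+(x+.5)/5-.5,166+(y-239.5)/5-.5,.1) for x,y in C]);print(P,P.mean(0))
print("row dir",np.degrees(np.arctan2(*( (P[1]-P[0]+P[3]-P[2])[:2][::-1]))),np.linalg.norm(P[1]-P[0]),np.linalg.norm(P[2]-P[0]))
# ellipses: flange of pot, cover top
def ell(n,im,box,th,z):
    x,y,w,h=box; g=im[y:y+h,x:x+w].min(2); m=((g>th)*255).astype(np.uint8)
    c=max(cv2.findContours(m,0,1)[0],key=cv2.contourArea); c=cv2.convexHull(c); p=c[:,0].astype(float)+[x,y]
    W=np.array([plane(n,*q,z)[:2] for q in p]); 
    S=np.linalg.lstsq(np.c_[2*W,np.ones(len(W))],(W**2).sum(1),rcond=None)[0]; rr=np.sqrt(S[2]+S[:2]@S[:2])
    print(n,"circle",S[:2],"dia",2*rr,"res",np.abs(np.linalg.norm(W-S[:2],axis=1)-rr).max())
ell("top",t,(340,162,80,76),185,.01)
ell("side",s,(246,290,80,60),150,.01)
ell("top",t,(88,155,72,72),190,.102)
ell("side",s,(190,110,55,40),150,.102)
for n,im,b in(("top",t,(105,175,30,25)),("side",s,(205,115,25,25))):
    x,y,w,h=b; m=(im[y:y+h,x:x+w].max(2)<70); v,u=np.nonzero(m); print(n,"knob",len(u),u.mean()+x,v.mean()+y,plane(n,u.mean()+x,v.mean()+y,.128))
```

```text
rack [0.5955 0.0883 0.1037] [0.5944 0.0812 0.1037] (array([0.5975, 0.0889, 0.0971]), np.float64(0.00018890365659769698))
rack [0.5832 0.0392 0.1037] [0.5835 0.0393 0.1037] (array([0.5833, 0.0392, 0.1038]), np.float64(0.00024075318825297678))
rack [ 0.5717 -0.0134  0.1037] [ 0.5708 -0.0167  0.1037] (array([ 0.5724, -0.0134,  0.1006]), np.float64(0.00042587327779172463))
[[ 0.5327 -0.3326  0.1   ]
 [ 0.5149 -0.3707  0.1   ]
 [ 0.4655 -0.3022  0.1   ]
 [ 0.4476 -0.3387  0.1   ]] [ 0.4902 -0.336   0.1   ]
row dir -115.59927884614001 0.04205634186215215 0.07373667591420956
top circle [ 0.492  -0.3402] dia 0.1649510743981496 res 0.007307713934941479
side circle [ 0.4944 -0.332 ] dia 0.10366129985375054 res 0.0021252471068701623
top circle [0.4996 0.3286] dia 0.1491352344364707 res 0.0006876846185753516
side circle [0.4979 0.3261] dia 0.14513049282418714 res 0.0018964479468476514
top knob 108 119.28703703703704 188.03703703703704 [0.4986 0.3276 0.128 ]
side knob 67 216.52238805970148 125.73134328358209 [0.4966 0.3194 0.128 ]
```

View pics/c2.png

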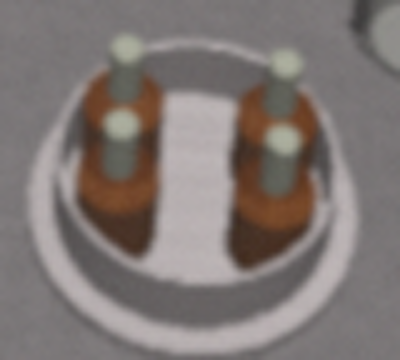

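Cap spacings in the pot and rack match the stated sizes. Pot centre is about (0.490,-0.337), with its vacant row at 64°. The cover is at (0.499,0.328), and the rack yaw is about -13°. I'll write a displacement helper and start with bottle 1.

```bash
cat > go.py <<'E'
# go.py x y z [tool_y_deg]: remaining turn units and shift in tool units (after the turn)
import sys,numpy as np
from scipy.spatial.transform import Rotation as R
from bench import sensors
s=sensors.read_state(); Q=R.from_quat(s["eef_rot"]).as_matrix(); a=[float(v) for v in sys.argv[1:]]
yd=np.degrees(np.arctan2(Q[1,1],Q[0,1])); t=0
if len(a)>3: t=-((a[3]-yd+180)%360-180); 
Q2=Q@R.from_euler("z",t,degrees=True).as_matrix()
d=Q2.T@(np.array(a[:3])-s["ee_pos"])/.03
print("t",round(s["time"],2),"pos",s["ee_pos"].round(4),"ydeg",yd.round(2),"w",s["width"].round(4),"turn units",round(t/8,3),"shift units",d.round(3), "F",s["ft_force"].round(2),"q",s["joint_positions"].round(2))
E
python3 go.py .6012 .0874 .24 76.9
```

```text
Traceback (most recent call last):
  File "go.py", line 10, in <module>
    print("t",round(s["time"],2),"pos",s["ee_pos"].round(4),"ydeg",yd.round(2),"w",s["width"].round(4),"turn units",round(t/8,3),"shift units",d.round(3), "F",s["ft_force"].round(2),"q",s["joint_positions"].round(2))
                                                                                   ^^^^^^^^^^^^^^^^
AttributeError: 'float' object has no attribute 'round'
```

```bash
sed -i 's/s\["width"\].round(4)/round(s["width"],4)/; s/yd.round(2)/round(yd,2)/' go.py; python3 go.py .6012 .0874 .24 76.9
```

```text
t 0.1 pos [0.2385 0.5773 0.2218] ydeg 67.55 w 0.0876 turn units -1.168 shift units [-15.476 -13.166  -0.591] F [ 0.48 -0.51  0.37] q [-1.2   0.33 -0.06  1.46  0.02  1.35 -0.09]
```

```bash
python3 -m crank '[[[-0.9,-0.9,-0.1],-0.584],[[-0.97,-0.82,-0.1],-0.584],[[-0.97,-0.82,-0.1],0],[[-0.97,-0.82,-0.1],0],[[-0.97,-0.82,-0.1],0],[[-0.97,-0.82,-0.1],0],[[-0.97,-0.82,-0.1],0],[[-0.97,-0.82,0],0],[[-0.97,-0.82,0],0],[[-0.97,-0.82,0],0],[[-0.97,-0.82,0],0],[[-0.97,-0.82,0],0]]' 0.35 5; python3 go.py .6012 .0874 .12 76.9
```

```text
time: 1.6
ee_pos: [0.5016, 0.2034, 0.2433]
eef_rot: [0.114, 0.993, -0.0, -0.0]
ft_force: [0.3, 0.0, 0.5]
width: 0.0303
grip_force: 0.0
t 1.6 pos [0.5016 0.2034 0.2433] ydeg 76.9 w 0.0303 turn units 0.0 shift units [-4.111 -3.013  4.109] F [0.29 0.01 0.53] q [-0.68  0.13  0.23  1.67 -0.03  1.35  0.9 ]
```

```bash
python3 -m crank '[[[-0.82,-0.6,0.5],0],[[-0.82,-0.6,0.6],0],[[-0.82,-0.6,0.7],0],[[-0.82,-0.6,0.7],0],[[-0.82,-0.6,0.7],0],[[0,0,0.5],0],[[0,0,0],0]]'; python3 go.py .6012 .0874 .0768 76.9
python3 - <<'E'
from h import *
from bench import sensors
im=vision.camera("side")[:,:,::-1]; t=vision.camera("top")[:,:,::-1]
p=sensors.read_state()["ee_pos"]; print(pix("side",[p]),pix("top",[p]))
o=np.zeros((600,800,3),np.uint8)
o[:400,:400]=cv2.resize(im[150:230,240:320],(400,400),interpolation=2); o[:400,400:]=cv2.resize(t[100:180,200:280],(400,400),interpolation=2)
cv2.imwrite("pics/n1.png",o[:400])
E
```

```text
time: 2.48
ee_pos: [0.5993, 0.0895, 0.1311]
eef_rot: [0.114, 0.993, -0.0, -0.001]
ft_force: [0.6, 0.3, 0.5]
width: 0.0306
grip_force: 0.0
t 2.48 pos [0.5993 0.0895 0.1311] ydeg 76.92 w 0.0306 turn units 0.003 shift units [-0.081 -0.054  1.81 ] F [0.58 0.25 0.46] q [-0.48  0.36  0.32  1.64 -0.12  1.16  1.21]
[[269.4524028  158.94707009]] [[218.3237379  147.08037216]]
```

View pics/n1.png

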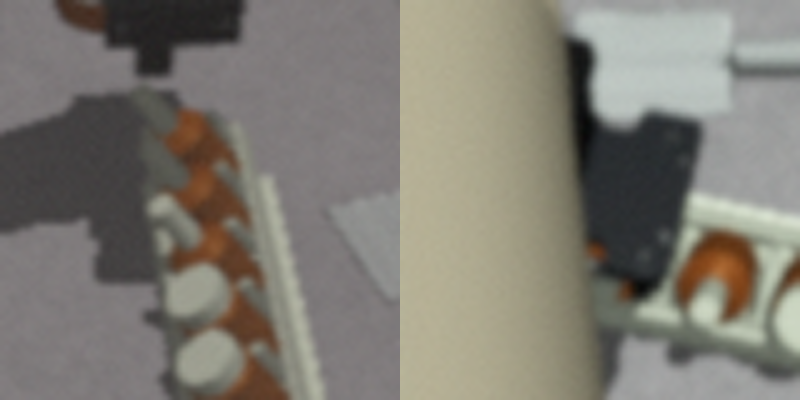

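The side panel shows the fingertips at (153,75), directly above and in line with cap 1's end at (140,93). I'll go down and close.

```bash
python3 -m crank '[[[-0.08,-0.05,0.6],0],[[0,0,0.6],0],[[0,0,0.6],0],[[0,0,0],0]]'; python3 -m crank '[[[0,0,0],0],[[0,0,0],0],[[0,0,0],0]]' 0 10;python3 go.py .6012 .0874 .0768 76.9
```

```text
time: 3.08
ee_pos: [0.6011, 0.0868, 0.0763]
eef_rot: [0.114, 0.993, -0.001, -0.002]
ft_force: [0.4, -0.7, 0.6]
width: 0.0304
grip_force: 0.0
time: 3.45
ee_pos: [0.603, 0.087, 0.0792]
eef_rot: [0.114, 0.993, 0.0, 0.001]
ft_force: [-0.4, 0.3, 1.1]
width: 0.0151
grip_force: 10.0
t 3.45 pos [0.603  0.087  0.0792] ydeg 76.89 w 0.0151 turn units -0.001 shift units [ 0.061 -0.002  0.078] F [-0.42  0.26  1.06] q [-0.47  0.42  0.31  1.68 -0.14  1.06  1.23]
```

```bash
python3 -m crank '[[[0.29,0,-0.41],0],[[0.34,0,-0.49],0],[[0.34,0,-0.49],0],[[0.34,0,-0.49],0],[[0.3,0,-0.6],0],[[0.3,0,-0.6],0],[[0,0,0],0],[[0,0,0],0]]'
python3 - <<'E'
from h import *
from bench import sensors
im=vision.camera("side")[:,:,::-1]
s=sensors.read_state(); print(s["ee_pos"],s["ft_force"],pix("side",[s["ee_pos"]]))
cv2.imwrite("pics/n2.png",cv2.resize(im[110:230,220:340],(600,600),interpolation=2))
E
```

```text
time: 4.45
ee_pos: [0.5466, 0.0999, 0.1706]
eef_rot: [0.114, 0.993, -0.0, -0.0]
ft_force: [-0.0, 0.4, -0.8]
width: 0.0149
grip_force: 10.0
[0.54654271 0.09978026 0.17025925] [ 0.27934088 -0.84813433 -1.08181045] [[251.54058985 150.17725834]]
```

View pics/n2.png

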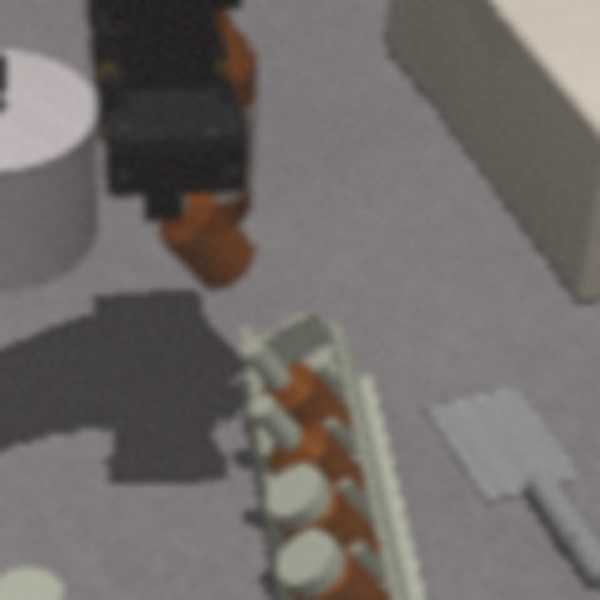

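The bottle is out of the rack and held at its 35° lean, with the foot at (215,280). I'll ease the grip to let it swing upright and measure the tilt from the centroid of its amber body.

```bash
cat > tilt.py <<'E'
# tilt of the held bottle (about tool y, foot towards -tool x positive) from lowest amber blob under the TCP in the side view
from h import *
from bench import sensors
from scipy.spatial.transform import Rotation as R
im=vision.camera("side").astype(int); s=sensors.read_state(); p=s["ee_pos"]; Q=R.from_quat(s["eef_rot"]).as_matrix()
m=((im[:,:,0]>im[:,:,2]+45)*255).astype(np.uint8)
g=p-Q[:,2]*.0187; u=pix("side",[g-[0,0,.05]])[0]
n,l,st,ce=cv2.connectedComponentsWithStats(m)
for i in range(1,n):
    if st[i,4]>40 and np.linalg.norm(ce[i]-u)<32:
        x,y,w,h,a=st[i]; print("blob",ce[i].round(1),"box",(x,y,x+w,y+h),a)
for th in(-10,0,10,20,35):
    d=-Q[:,0]*np.sin(np.radians(th))+Q[:,2]*np.cos(np.radians(th)); print(th,"body30",pix("side",[g+.05*d])[0].round(1),"foot",pix("side",[g+.08*d])[0].round(1))
print(s["time"],p.round(4),s["width"],s["ft_force"].round(2))
E
python3 tilt.py; python3 -m crank '[[[0,0,0],0],[[0,0,0],0],[[0,0,0],0],[[0,0,0],0]]' 0 3; python3 tilt.py
```

```text
blob [261.8 156.1] box (np.int32(253), np.int32(149), np.int32(270), np.int32(165)) 125
-10 body30 [248.5 158.7] foot [246.7 166.6]
0 body30 [251.4 158.8] foot [251.3 166.7]
10 body30 [254.3 158.4] foot [255.9 166.2]
20 body30 [257.2 157.7] foot [260.4 165.1]
35 body30 [261.1 155.9] foot [266.6 162.2]
4.55 [0.5465 0.0997 0.1701] 0.01496909506613084 [ 0.44  0.03 -0.84]
time: 5.05
ee_pos: [0.5467, 0.0999, 0.1709]
eef_rot: [0.114, 0.993, 0.0, -0.0]
ft_force: [-0.7, -0.4, -0.8]
width: 0.0152
grip_force: 3.0
blob [261.8 155.8] box (np.int32(253), np.int32(149), np.int32(270), np.int32(165)) 123
-10 body30 [248.6 158.4] foot [246.8 166.3]
0 body30 [251.5 158.5] foot [251.4 166.4]
10 body30 [254.4 158.2] foot [256.  165.9]
20 body30 [257.2 157.4] foot [260.4 164.8]
35 body30 [261.1 155.6] foot [266.6 162. ]
5.1 [0.5467 0.1    0.1709] 0.015329071632581372 [ 0.76  1.03 -0.87]
```

It doesn't swing at 3 N. I'll use the fixed rack instead: push the lower body against the empty pocket's front wall edge to turn the bottle upright.

```bash
python3 -m crank '[[[0.6,0,0.2],0],[[0.4,0,0.8],0],[[0,0,0.9],0],[[0,0,0.9],0],[[0,0,0.2],0],[[-0.4,0,0],0],[[-0.4,0,0],0],[[-0.4,0,0],0],[[-0.4,0,0],0],[[-0.4,0,0],0],[[0,0,0],0]]' 0 6; python3 tilt.py
```

```text
time: 6.48
ee_pos: [0.5768, 0.0927, 0.0809]
eef_rot: [0.114, 0.993, -0.0, 0.0]
ft_force: [-0.6, 0.2, -0.9]
width: 0.0147
grip_force: 6.0
blob [261.7 179.1] box (np.int32(256), np.int32(176), np.int32(268), np.int32(183)) 58
blob [282.2 194.3] box (np.int32(275), np.int32(183), np.int32(292), np.int32(206)) 179
-10 body30 [258.1 181.2] foot [256.3 188.4]
0 body30 [260.9 181.2] foot [260.6 188.5]
10 body30 [263.7 180.9] foot [265. 188.]
20 body30 [266.4 180.2] foot [269.3 186.9]
35 body30 [270.1 178.6] foot [275.3 184.3]
6.525 [0.5763 0.0929 0.0808] 0.01509419679048941 [ 0.67 -0.11 -0.82]
```

```bash
python3 -m crank '[[[0,0,-0.7],0],[[0,0,-0.9],0],[[0,0,-0.9],0],[[0,0,0],0]]'; python3 tilt.py
```

```text
time: 7.02
ee_pos: [0.577, 0.0935, 0.158]
eef_rot: [0.114, 0.993, 0.001, 0.002]
ft_force: [-0.2, 0.5, -1.8]
width: 0.015
grip_force: 6.0
blob [262.3 158.9] box (np.int32(257), np.int32(156), np.int32(269), np.int32(163)) 60
-10 body30 [258.6 161.8] foot [256.7 169.6]
0 body30 [261.4 161.8] foot [261.2 169.7]
10 body30 [264.3 161.5] foot [265.7 169.1]
20 body30 [267.1 160.8] foot [270.2 168. ]
35 body30 [271. 159.] foot [276.4 165.2]
7.075 [0.5762 0.0934 0.1565] 0.015121670552849962 [ 0.23 -0.74 -0.87]
```

Run:
```python
from h import *
im=vision.camera("side")[:,:,::-1]
cv2.imwrite("pics/n3.png",cv2.resize(im[110:190,220:300],(480,480),interpolation=2))
```

```text
(no output)
```

View pics/n3.png

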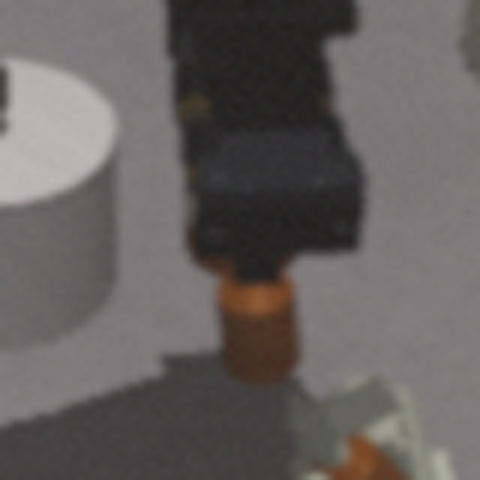

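The bottle is nearly upright, with its body axis running from (258,292) to (263,370), so about 4° of lean remains. I'll push about 3.5 mm further.

```bash
sed -i 's/im\[:,:,0\]>im\[:,:,2\]+45/im[:,:,0]>1.4*im[:,:,2]+8/' tilt.py; python3 -m crank '[[[0.1,0,0.7],0],[[0,0,0.9],0],[[0,0,0.9],0],[[0,0,0],0],[[-0.13,0,0],0],[[-0.1,0,0],0],[[0,0,0],0],[[0,0,-0.8],0],[[0,0,-0.9],0],[[0,0,-0.9],0],[[0,0,0],0]]'
cat >> tilt.py <<'E'
for i in range(1,n):
    if st[i,4]>100 and np.linalg.norm(ce[i]-u)<20:
        v,w=np.nonzero(l==i); rows=[r0 for r0 in np.unique(v) if (v==r0).sum()>=11][1:-2]
        c=[w[v==r0].mean() for r0 in rows]; k=np.polyfit(rows,c,1)[0]
        a,b=[pix("side",[g+q*Q[:,2]])[0] for q in(.03,.08)]; k0=(b-a)[0]/(b-a)[1]
        print("slope",k,"upright",k0,"tilt deg ~",np.degrees(np.arctan(k-k0))*.8)
E
python3 tilt.py
```

```text
time: 8.5
ee_pos: [0.5812, 0.0925, 0.1614]
eef_rot: [0.114, 0.993, 0.001, 0.002]
ft_force: [0.2, 0.8, -1.8]
width: 0.0153
grip_force: 6.0
blob [262.6 161.4] box (np.int32(252), np.int32(149), np.int32(270), np.int32(172)) 201
-10 body30 [260.  160.9] foot [258.1 168.7]
0 body30 [262.9 160.9] foot [262.6 168.8]
10 body30 [265.8 160.6] foot [267.2 168.2]
20 body30 [268.6 159.9] foot [271.6 167.1]
35 body30 [272.5 158.1] foot [277.8 164.3]
8.55 [0.5803 0.0923 0.1598] 0.015033602758695272 [-0.51  0.37 -0.62]
slope -6.40693990313087e-14 upright -0.03340864458250861 tilt deg ~ 1.530770119809734
```

```bash
python3 - <<'E'
from h import *
np.set_printoptions(precision=4,suppress=True)
C=[(121,124),(126,47),(282,139),(285,63)]
P=np.array([plane("side",246+(x+.5)/5-.5,270+(y+.5)/5-.5,.1) for x,y in C]);print(P,P.mean(0))
t=cv2.imread("pics/topraw.png").min(2)
# flange outer edge: radial max gradient, top view, projected from trial centre
def edge(z,r0,r1,c):
    out=[]
    for a in np.radians(np.arange(0,360,5)):
        r=np.arange(r0,r1,.0005); X=np.c_[c[0]+r*np.cos(a),c[1]+r*np.sin(a),np.full(len(r),z)]; q=pix("top",X).astype(np.float32)
        v=cv2.remap(t,q[:,0].reshape(1,-1),q[:,1].reshape(1,-1),1)[0].astype(float); i=np.argmin(np.gradient(cv2.blur(v.reshape(1,-1),(5,1))[0])); out.append(X[i,:2])
    W=np.array(out)
    for _ in range(3):
        S=np.linalg.lstsq(np.c_[2*W,np.ones(len(W))],(W**2).sum(1),rcond=None)[0]; R=np.sqrt(S[2]+S[:2]@S[:2]); e=abs(np.linalg.norm(W-S[:2],axis=1)-R); W=W[e<2*np.median(e)+1e-4]
    print(S[:2],2*R,len(W),e.max())
edge(.01,.072,.09,(.490,-.337))
E
python3 go.py .490 -.337 .215 64.4
```

```text
[[ 0.4458 -0.3434  0.1   ]
 [ 0.4626 -0.3039  0.1   ]
 [ 0.512  -0.3731  0.1   ]
 [ 0.5297 -0.335   0.1   ]] [ 0.4875 -0.3389  0.1   ]
[ 0.4924 -0.3396] 0.16456280212031593 63 0.002918199836022123
t 8.55 pos [0.5803 0.0923 0.1598] ydeg 76.89 w 0.015 turn units 1.562 shift units [ -3.471 -14.205  -1.859] F [-0.51  0.37 -0.62] q [-0.5   0.29  0.32  1.67 -0.1   1.2   1.18]
```

```bash
python3 -m crank '[[[0,-0.4,-0.9],0.5],[[-0.1,-0.9,-0.9],0.5],[[-0.23,-0.9,0],0.5],[[-0.23,-0.95,0],0],[[-0.23,-0.95,0],0],[[-0.23,-0.95,0],0],[[-0.23,-0.95,0],0],[[-0.23,-0.95,0],0],[[-0.23,-0.95,0],0],[[-0.23,-0.95,0],0],[[-0.23,-0.95,0],0],[[-0.23,-0.95,0],0]]'; python3 go.py .490 -.338 .215 65
```

```text
time: 10.05
ee_pos: [0.5148, -0.2336, 0.211]
eef_rot: [0.218, 0.976, -0.0, -0.001]
ft_force: [0.4, -0.1, -1.1]
width: 0.015
grip_force: 6.0
t 10.05 pos [ 0.5148 -0.2336  0.211 ] ydeg 64.82 w 0.015 turn units -0.023 shift units [-0.72  -3.503 -0.132] F [ 0.42 -0.06 -1.14] q [-0.14  0.22  0.57  1.67 -0.12  1.29  1.58]
```

```bash
python3 -m crank '[[[-0.15,-0.8,0],0],[[-0.15,-0.8,0],0],[[-0.15,-0.8,0],0],[[-0.15,-0.6,0],0],[[-0.12,-0.5,0],0],[[0,0,0],0],[[0,0,0],0]]'; python3 go.py .490 -.338 .12 65; python3 tilt.py
python3 - <<'E'
from h import *
im=vision.camera("side")[:,:,::-1]; t=vision.camera("top")[:,:,::-1]
o=np.zeros((400,800,3),np.uint8); o[:,:400]=cv2.resize(im[230:330,235:335],(400,400),interpolation=2); o[:,400:]=cv2.resize(t[150:250,330:430],(400,400),interpolation=2)
cv2.imwrite("pics/n4.png",o)
E
```

```text
time: 10.92
ee_pos: [0.4913, -0.3359, 0.2124]
eef_rot: [0.217, 0.976, 0.0, -0.0]
ft_force: [-0.0, 0.3, -1.1]
width: 0.0154
grip_force: 6.0
t 10.93 pos [ 0.4913 -0.3359  0.2124] ydeg 64.92 w 0.0154 turn units -0.009 shift units [ 0.007 -0.084  3.081] F [-0.02  0.29 -1.06] q [ 0.02  0.3   0.62  1.59 -0.18  1.31  1.8 ]
blob [289.5 272.3] box (np.int32(282), np.int32(266), np.int32(299), np.int32(280)) 197
-10 body30 [285.8 263.4] foot [282.6 271.7]
0 body30 [289.8 264. ] foot [288.9 272.6]
10 body30 [293.8 264.2] foot [295.2 272.9]
20 body30 [297.8 263.9] foot [301.4 272.5]
35 body30 [303.4 262.7] foot [310.3 270.7]
10.975 [ 0.4914 -0.3357  0.2126] 0.014791940419247905 [ 0.9  -1.15 -0.81]
slope 1.9675777647452314e-15 upright -0.10983188475874874 tilt deg ~ 5.01422494347541
```

View pics/n4.png

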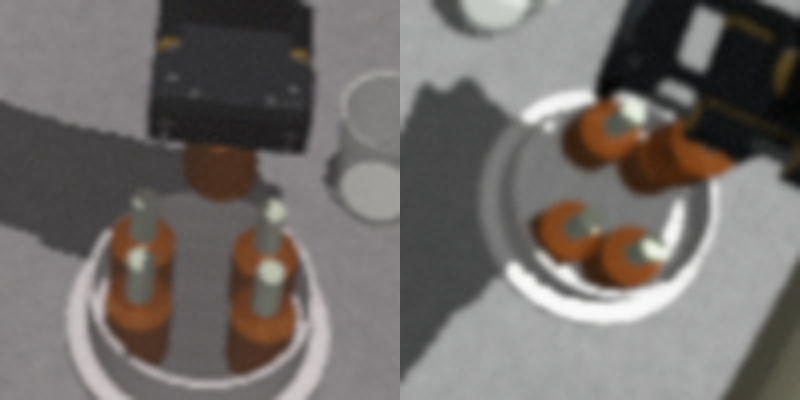

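Bottle 1 hangs near upright over the vacant row, at (220,170) in the side panel and between the two pairs in both views. I'll lower it.

```bash
python3 -m crank '[[[0,-0.08,0.8],0],[[0,0,0.9],0],[[0,0,0.9],0],[[0,0,0.5],0],[[0,0,0.4],0],[[0,0,0.3],0],[[0,0,0.3],0],[[0,0,0],0]]'; python3 go.py .490 -.338 .0723 65
```

```text
time: 12.08
ee_pos: [0.4899, -0.3387, 0.0894]
eef_rot: [0.217, 0.976, 0.0, -0.0]
ft_force: [-0.2, 0.1, -1.0]
width: 0.0154
grip_force: 6.0
t 12.07 pos [ 0.4899 -0.3387  0.0894] ydeg 64.9 w 0.0154 turn units -0.013 shift units [0.006 0.023 0.571] F [-0.18  0.1  -1.02] q [ 0.06  0.42  0.59  1.72 -0.26  1.08  1.86]
```

```bash
python3 -m crank '[[[0,0.02,0.2],0],[[0,0,0.2],0],[[0,0,0.1],0],[[0,0,0],0]]';  python3 -m crank '[[[0,0,0.07],0],[[0,0,0],0]]'
```

```text
time: 12.58
ee_pos: [0.4902, -0.3382, 0.0747]
eef_rot: [0.217, 0.976, 0.0, -0.0]
ft_force: [0.2, -0.4, -0.3]
width: 0.015
grip_force: 6.0
time: 12.82
ee_pos: [0.4906, -0.3384, 0.0731]
eef_rot: [0.217, 0.976, -0.0, 0.0]
ft_force: [0.5, -1.4, 1.2]
width: 0.015
grip_force: 6.0
```

```bash
python3 -m crank '[[[0,0,0],0],[[0,0,0],0],[[0,0,0],0],[[0,0,-0.3],0],[[0,0,-0.6],0],[[0,0,-0.9],0],[[0,0,-0.9],0],[[0,0,-0.9],0],[[0.2,0.9,-0.5],0],[[0.23,0.95,0],0],[[0.23,0.95,0],0],[[0.23,0.95,0],0]]' 0.3;  python3 - <<'E'
from h import *
im=vision.camera("side")[:,:,::-1]; t=vision.camera("top")[:,:,::-1]
o=np.zeros((400,800,3),np.uint8); o[:,:400]=cv2.resize(im[250:350,235:335],(400,400),interpolation=2); o[:,400:]=cv2.resize(t[150:250,330:430],(400,400),interpolation=2)
cv2.imwrite("pics/n5.png",o)
E
python3 go.py .5894 .0367 .16 76.9
```

```text
time: 14.32
ee_pos: [0.5142, -0.2244, 0.1974]
eef_rot: [0.218, 0.976, 0.0, 0.001]
ft_force: [-0.2, -0.2, -0.1]
width: 0.0261
grip_force: 0.0
t 14.43 pos [ 0.5152 -0.2216  0.1971] ydeg 65.16 w 0.0261 turn units -1.468 shift units [-0.455  8.945  1.253] F [ 0.54 -0.42  0.42] q [-0.16  0.22  0.57  1.7  -0.13  1.26  1.57]
```

View pics/n5.png

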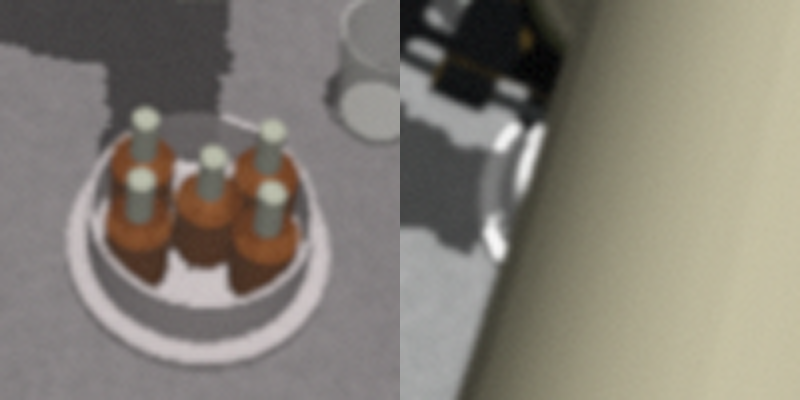

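Bottle 1 stands upright in the middle place, its cap at (212,157) among the four others. I'll fetch bottle 2.

```bash
python3 -m crank '[[[-0.05,0.9,0],-0.5],[[-0.05,0.9,0],-0.5],[[-0.05,0.9,0],-0.47],[[-0.05,0.9,0.1],0],[[-0.05,0.9,0.2],0],[[-0.05,0.9,0.2],0],[[-0.05,0.9,0.2],0],[[-0.05,0.9,0.3],0],[[-0.05,0.9,0.3],0],[[0,0.7,0.3],0],[[0,0,0],0],[[0,0,0],0]]' 0.35; python3 go.py .5894 .0368 .0755 76.9;python3 - <<'E'
from h import *
np.set_printoptions(precision=4,suppress=True)
im=vision.camera("side"); cv2.imwrite("pics/s2.png",im[:,:,::-1])
t=vision.camera("top"); cv2.imwrite("pics/t2.png",t[:,:,::-1])
g=cv2.cvtColor(im,cv2.COLOR_RGB2HSV); b=im.astype(int)
x0,y0=260,270; 
m=((b[:,:,1]>b[:,:,2]+6)&(b[:,:,1]>b[:,:,0])&(b[:,:,1]>125)).astype(np.uint8)[y0:310,x0:310]
n,l,st,ce=cv2.connectedComponentsWithStats(m)
for i in range(1,n):
    if st[i,4]>5: c=ce[i]+[x0,y0]; print(c,st[i,4],plane("side",*c,.1))
E
```

```text
time: 15.92
ee_pos: [0.5981, 0.0236, 0.1481]
eef_rot: [0.117, 0.993, -0.0, 0.0]
ft_force: [-0.3, 0.8, 0.2]
width: 0.0305
grip_force: 0.0
t 15.93 pos [0.5981 0.0236 0.1481] ydeg 76.61 w 0.0305 turn units -0.036 shift units [0.384 0.365 2.42 ] F [-0.25  0.8   0.21] q [-0.43  0.33  0.39  1.65 -0.14  1.18  1.33]
[271.   279.64] 25 [ 0.4624 -0.3058  0.1   ]
[302.64 282.76] 25 [ 0.5292 -0.3365  0.1   ]
[288.0769 289.0769] 26 [ 0.4905 -0.3426  0.1   ]
[269.9412 295.1765] 17 [ 0.4454 -0.3455  0.1   ]
[302.5 298.5] 20 [ 0.5119 -0.3762  0.1   ]
```

```bash
python3 -m crank '[[[0.38,0.36,0.2],-0.04],[[0,0,0.7],0],[[0,0,0.8],0],[[0,0,0.72],0],[[0,0,0],0],[[0,0,0],0]]'; python3 -m crank '[[[0,0,0],0],[[0,0,0],0],[[0,0,0],0]]' 0 10;python3 go.py .5894 .0368 .0755 76.9
```

```text
time: 16.77
ee_pos: [0.5898, 0.0382, 0.0761]
eef_rot: [0.113, 0.994, 0.0, 0.0]
ft_force: [0.5, 0.6, 0.0]
width: 0.0307
grip_force: 0.0
time: 17.15
ee_pos: [0.5899, 0.0379, 0.0757]
eef_rot: [0.113, 0.994, 0.0, 0.0]
ft_force: [-0.0, 0.1, 1.7]
width: 0.0147
grip_force: 10.0
t 17.15 pos [0.5899 0.0379 0.0757] ydeg 76.97 w 0.0147 turn units 0.009 shift units [ 0.006 -0.04   0.006] F [-0.01  0.06  1.74] q [-0.44  0.39  0.37  1.74 -0.16  1.04  1.33]
```

```bash
python3 -m crank '[[[0.29,0,-0.41],0],[[0.34,0,-0.49],0],[[0.34,0,-0.49],0],[[0.34,0,-0.49],0],[[0.8,0,0],0],[[0.75,0,0.3],0],[[0,0,0.8],0],[[0,0,0.6],0],[[0,0,0],0]]';python3 go.py .5695 .0418 .081 76.9
```

```text
time: 18.27
ee_pos: [0.5048, 0.0572, 0.0802]
eef_rot: [0.113, 0.994, -0.0, -0.001]
ft_force: [-0.2, -0.2, -0.5]
width: 0.0147
grip_force: 10.0
t 18.27 pos [0.5048 0.0572 0.0802] ydeg 76.98 w 0.0147 turn units 0.011 shift units [-2.217 -0.011 -0.031] F [-0.22 -0.15 -0.48] q [-0.53  0.21  0.36  1.95 -0.09  1.    1.22]
```

```bash
python3 -m crank '[[[-0.4,0,0],0],[[-0.4,0,0],0],[[-0.4,0,0],0],[[-0.4,0,0],0],[[-0.3,0,0],0],[[0,0,0],0]]' 0 6;python3 go.py .5695 .0418 .081 76.9
```

```text
time: 19.02
ee_pos: [0.5626, 0.0438, 0.0808]
eef_rot: [0.114, 0.993, -0.0, 0.001]
ft_force: [-0.1, 0.5, -0.6]
width: 0.0151
grip_force: 6.0
t 19.02 pos [0.5626 0.0438 0.0808] ydeg 76.93 w 0.0151 turn units 0.003 shift units [-0.239 -0.013 -0.007] F [-0.11  0.54 -0.65] q [-0.47  0.33  0.37  1.81 -0.14  1.03  1.29]
```

```bash
python3 -m crank '[[[-0.24,0,0],0],[[0,0,0],0],[[0,0,-0.8],0],[[0,0,-0.9],0],[[0,0,-0.9],0],[[0,0,-0.9],0],[[0,0,0],0]]' 0 6;python3 tilt.py; python3 go.py .506 -.2985 .215 65
```

```text
time: 19.9
ee_pos: [0.5698, 0.0428, 0.1878]
eef_rot: [0.113, 0.994, 0.001, 0.002]
ft_force: [0.3, -0.4, -0.1]
width: 0.0151
grip_force: 6.0
blob [265.3 165.2] box (np.int32(259), np.int32(155), np.int32(273), np.int32(175)) 203
-10 body30 [262.1 164.3] foot [260.1 172.4]
0 body30 [265.1 164.4] foot [264.8 172.5]
10 body30 [268.1 164. ] foot [269.5 171.9]
20 body30 [271.1 163.3] foot [274.2 170.8]
35 body30 [275.2 161.4] foot [280.7 167.9]
19.95 [0.569  0.0428 0.1862] 0.014995189721264379 [-0.7   1.   -1.05]
slope 0.018181818181819694 upright -0.038141549177538224 tilt deg ~ 2.5789482088185265
t 19.95 pos [0.569  0.0428 0.1862] ydeg 76.98 w 0.015 turn units 1.497 shift units [ -2.907 -11.197  -0.969] F [-0.7   1.   -1.05] q [-0.49  0.24  0.39  1.68 -0.1   1.24  1.27]
```

```bash
python3 -m crank '[[[-0.1,-0.6,-0.5],0.5],[[-0.25,-0.93,-0.4],0.5],[[-0.25,-0.93,0],0.5],[[-0.25,-0.93,0],0],[[-0.25,-0.93,0],0],[[-0.25,-0.93,0],0],[[-0.25,-0.93,0],0],[[-0.25,-0.93,0],0],[[-0.25,-0.93,0],0],[[-0.25,-0.93,0],0],[[-0.25,-0.7,0],0],[[0,0,0],0]]'; python3 go.py .5047 -.2982 .13 65
```

```text
time: 21.45
ee_pos: [0.5244, -0.2578, 0.2119]
eef_rot: [0.22, 0.976, -0.001, -0.001]
ft_force: [-0.0, -0.1, -1.2]
width: 0.0148
grip_force: 6.0
t 21.45 pos [ 0.5244 -0.2578  0.2119] ydeg 64.62 w 0.0148 turn units -0.048 shift units [ 0.024 -1.496  2.733] F [-0.01 -0.12 -1.17] q [-0.12  0.27  0.6   1.62 -0.16  1.3   1.63]
```

```bash
python3 -m crank '[[[0,-0.7,0],-0.05],[[0.02,-0.7,0],0],[[0,-0.1,0.4],0],[[0,0,0.8],0],[[0,0,0.8],0],[[0,0,0.5],0],[[0,0,0],0],[[0,0,0],0]]'; python3 go.py .5047 -.2982 .07 65; python3 tilt.py;python3 - <<'E'
from h import *
im=vision.camera("side")[:,:,::-1]; t=vision.camera("top")[:,:,::-1]
o=np.zeros((400,800,3),np.uint8); o[:,:400]=cv2.resize(im[230:330,235:335],(400,400),interpolation=2); o[:,400:]=cv2.resize(t[150:250,330:430],(400,400),interpolation=2)
cv2.imwrite("pics/n6.png",o)
E
```

```text
time: 22.45
ee_pos: [0.5073, -0.2951, 0.1383]
eef_rot: [0.213, 0.977, -0.0, 0.0]
ft_force: [-0.8, -0.1, -0.4]
width: 0.0151
grip_force: 6.0
t 22.45 pos [ 0.5073 -0.2951  0.1383] ydeg 65.38 w 0.0151 turn units 0.048 shift units [ 0.036 -0.131  2.276] F [-0.84 -0.13 -0.37] q [-0.05  0.34  0.6   1.7  -0.21  1.16  1.76]
blob [287.2 277.1] box (np.int32(280), np.int32(272), np.int32(296), np.int32(284)) 138
-10 body30 [283.9 269. ] foot [281.  276.6]
0 body30 [287.5 269.6] foot [286.7 277.4]
10 body30 [291.2 269.7] foot [292.5 277.7]
20 body30 [294.9 269.5] foot [298.3 277.3]
35 body30 [300.  268.3] foot [306.4 275.5]
22.5 [ 0.5074 -0.2952  0.1385] 0.014980588223678025 [ 0.09 -0.67 -0.06]
slope -0.049999999999977014 upright -0.10291891869302323 tilt deg ~ 2.423364105573597
```

View pics/n6.png

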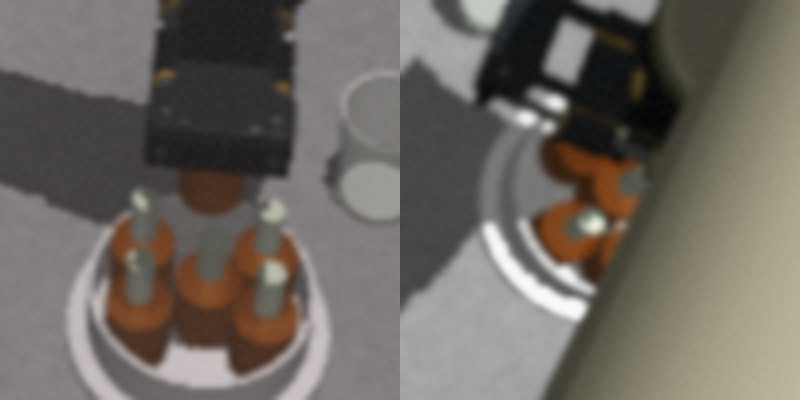

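Bottle 2 hangs over the far vacant place, body at (211,190) in line behind the middle cap at (210,240). I'll lower it.

```bash
python3 -m crank '[[[0.04,-0.13,0],0.05],[[0,0,0.5],0],[[0,0,0.4],0],[[0,0,0.3],0],[[0,0,0.3],0],[[0,0,0.2],0],[[0,0,0],0]]'; python3 go.py .5047 -.2982 .07 65
```

```text
time: 23.48
ee_pos: [0.5039, -0.298, 0.0862]
eef_rot: [0.217, 0.976, 0.0, -0.0]
ft_force: [0.1, 0.4, 0.4]
width: 0.0149
grip_force: 6.0
t 23.48 pos [ 0.5039 -0.298   0.0862] ydeg 64.97 w 0.0149 turn units -0.004 shift units [-0.027  0.006  0.539] F [0.06 0.45 0.35] q [-0.02  0.4   0.59  1.75 -0.25  1.06  1.79]
```

```bash
python3 -m crank '[[[-0.02,0,0.2],0],[[0,0,0.15],0],[[0,0,0.1],0],[[0,0,0],0]]';  python3 -m crank '[[[0,0,0.07],0],[[0,0,0],0]]'
```

```text
time: 23.98
ee_pos: [0.5045, -0.2983, 0.0729]
eef_rot: [0.217, 0.976, 0.0, -0.0]
ft_force: [0.4, 1.1, -0.3]
width: 0.0146
grip_force: 6.0
time: 24.22
ee_pos: [0.5046, -0.2983, 0.0709]
eef_rot: [0.217, 0.976, 0.0, -0.0]
ft_force: [0.0, -0.0, 0.9]
width: 0.0149
grip_force: 6.0
```

```bash
python3 -m crank '[[[0,0,0.03],0],[[0,0,0],0]]'; python3 -m crank '[[[0,0,0],0],[[0,0,0],0],[[0,0,-0.3],0],[[0,0,-0.6],0],[[0,0,-0.9],0],[[0,0,-0.9],0],[[0,0,-0.9],0],[[0.2,0.9,-0.3],0],[[0.23,0.95,0],0],[[0.23,0.95,0],0],[[0,0,0],0]]' 0.28
cat > caps.py <<'E'
from h import *
np.set_printoptions(precision=4,suppress=True)
im=vision.camera("side"); b=im.astype(int); x0,y0=255,262
m=((b[:,:,1]>b[:,:,2]+6)&(b[:,:,1]>b[:,:,0])&(b[:,:,1]>125)).astype(np.uint8)[y0:312,x0:315]
n,l,st,ce=cv2.connectedComponentsWithStats(m)
for i in range(1,n):
    if st[i,4]>5: c=ce[i]+[x0,y0]; print(c,st[i,4],plane("side",*c,.1))
E
python3 caps.py; python3 go.py .5774 -.0138 .14 76.9
```

```text
time: 24.48
ee_pos: [0.5049, -0.2985, 0.0704]
eef_rot: [0.217, 0.976, -0.0, 0.0]
ft_force: [-1.2, 0.4, 0.3]
width: 0.0148
grip_force: 6.0
time: 25.85
ee_pos: [0.5233, -0.2114, 0.1884]
eef_rot: [0.215, 0.977, 0.001, 0.001]
ft_force: [0.1, -0.5, 0.3]
width: 0.0239
grip_force: 0.0
[287.1786 273.8214] 28 [ 0.5045 -0.3015  0.1   ]
[270.9355 279.4194] 31 [ 0.4625 -0.3051  0.1   ]
[302.88 282.72] 25 [ 0.5297 -0.3365  0.1   ]
[288.     289.7895] 19 [ 0.4896 -0.3443  0.1   ]
[269.9091 295.0909] 22 [ 0.4454 -0.3453  0.1   ]
[302.5 298.8] 20 [ 0.5116 -0.3769  0.1   ]
t 25.9 pos [ 0.5228 -0.2132  0.1883] ydeg 65.08 w 0.0245 turn units -1.478 shift units [-0.265  6.886  1.614] F [-0.44 -1.24  0.46] q [-0.19  0.24  0.58  1.7  -0.14  1.24  1.56]
```

Bottle 2 is standing in its place. Now bottle 3.

```bash
python3 -m crank '[[[-0.03,0.8,0],-0.5],[[-0.03,0.9,0],-0.5],[[-0.03,0.9,0.1],-0.48],[[-0.03,0.9,0.2],0],[[-0.03,0.9,0.3],0],[[-0.03,0.9,0.3],0],[[-0.03,0.9,0.3],0],[[0,0.5,0.3],0],[[0,0,0],0],[[0,0,0],0]]' 0.33; python3 go.py .5775 -.014 .0755 76.9
```

```text
time: 27.15
ee_pos: [0.584, -0.0243, 0.1424]
eef_rot: [0.115, 0.993, -0.0, 0.0]
ft_force: [-0.5, 0.5, -0.0]
width: 0.0289
grip_force: 0.0
t 27.15 pos [ 0.584  -0.0243  0.1424] ydeg 76.77 w 0.0289 turn units -0.017 shift units [0.29  0.286 2.23 ] F [-0.51  0.49 -0.03] q [-0.4   0.31  0.44  1.7  -0.14  1.16  1.42]
```

```bash
python3 -m crank '[[[0.29,0.31,0.2],-0.02],[[0,0,0.6],0],[[0,0,0.7],0],[[0,0,0.4],0],[[0,0,0.33],0],[[0,0,0],0]]'; python3 -m crank '[[[0,0,0],0],[[0,0,0],0],[[0,0,0],0]]' 0 10;python3 go.py .5775 -.014 .0755 76.9
```

```text
time: 27.9
ee_pos: [0.5774, -0.0122, 0.0746]
eef_rot: [0.113, 0.994, -0.0, -0.001]
ft_force: [0.4, 0.1, 0.5]
width: 0.0288
grip_force: 0.0
time: 28.28
ee_pos: [0.5781, -0.0121, 0.0757]
eef_rot: [0.113, 0.994, 0.0, 0.0]
ft_force: [0.4, 0.2, 0.5]
width: 0.015
grip_force: 10.0
t 28.27 pos [ 0.5781 -0.0121  0.0757] ydeg 76.98 w 0.015 turn units 0.009 shift units [ 0.003 -0.067  0.005] F [0.39 0.19 0.51] q [-0.4   0.37  0.42  1.77 -0.17  1.03  1.42]
```

```bash
python3 -m crank '[[[0.29,0,-0.41],0],[[0.34,0,-0.49],0],[[0.34,0,-0.49],0],[[0.34,0,-0.49],0],[[0.8,0,0],0],[[0.75,0,0.3],0],[[0,0,0.8],0],[[0,0,0.6],0],[[0,0,0],0]]'; python3 -m crank '[[[-0.4,0,0],0],[[-0.4,0,0],0],[[-0.4,0,0],0],[[-0.4,0,0],0],[[-0.3,0,0],0],[[0,0,0],0]]' 0 6;python3 go.py .559 -.0085 .081 76.9
```

```text
time: 29.4
ee_pos: [0.4929, 0.0073, 0.0803]
eef_rot: [0.113, 0.994, -0.0, -0.001]
ft_force: [0.9, -0.7, -0.7]
width: 0.0152
grip_force: 10.0
time: 30.15
ee_pos: [0.5507, -0.0061, 0.0807]
eef_rot: [0.114, 0.994, -0.0, 0.0]
ft_force: [0.0, -1.1, -0.3]
width: 0.015
grip_force: 6.0
t 30.15 pos [ 0.5507 -0.0061  0.0807] ydeg 76.94 w 0.015 turn units 0.005 shift units [-0.287 -0.016 -0.009] F [ 0.04 -1.12 -0.26] q [-0.43  0.31  0.42  1.84 -0.15  1.02  1.39]
```

```bash
python3 -m crank '[[[-0.28,0,0],0],[[0,0,0],0],[[0,0,-0.8],0],[[0,0,-0.9],0],[[0,0,-0.9],0],[[0,0,-0.9],0],[[0,0,0],0]]' 0 6;python3 tilt.py; python3 go.py .4685 -.3765 .215 65
```

```text
time: 31.02
ee_pos: [0.5591, -0.0075, 0.1878]
eef_rot: [0.114, 0.994, 0.001, 0.002]
ft_force: [-0.0, 0.3, -1.0]
width: 0.0148
grip_force: 6.0
blob [267.6 178.9] box (np.int32(261), np.int32(170), np.int32(275), np.int32(189)) 216
-10 body30 [264.4 175.7] foot [262.3 183.9]
0 body30 [267.5 175.7] foot [267.1 183.9]
10 body30 [270.6 175.4] foot [272.  183.4]
20 body30 [273.6 174.6] foot [276.8 182.1]
35 body30 [277.9 172.7] foot [283.5 179.2]
31.075 [ 0.5583 -0.0075  0.1862] 0.014853544848161784 [-1.33  0.39 -1.19]
slope 0.055944055944055306 upright -0.04373741513261778 tilt deg ~ 4.5540183215295045
t 31.07 pos [ 0.5583 -0.0075  0.1862] ydeg 76.97 w 0.0149 turn units 1.497 shift units [ -2.488 -12.412  -0.972] F [-1.33  0.39 -1.19] q [-0.45  0.21  0.44  1.71 -0.1   1.23  1.36]
```

```bash
python3 -m crank '[[[-0.1,-0.6,-0.5],0.5],[[-0.2,-0.93,-0.5],0.5],[[-0.2,-0.93,-0.1],0.5],[[-0.2,-0.95,0],0],[[-0.2,-0.95,0],0],[[-0.2,-0.95,0],0],[[-0.2,-0.95,0],0],[[-0.2,-0.95,0],0],[[-0.2,-0.95,0],0],[[-0.2,-0.95,0],0],[[-0.2,-0.95,0],0],[[-0.2,-0.95,0],0]]'; python3 go.py .467 -.376 .215 65
```

```text
time: 32.58
ee_pos: [0.4887, -0.3399, 0.2181]
eef_rot: [0.218, 0.976, -0.0, -0.0]
ft_force: [-0.5, 0.1, -1.8]
width: 0.015
grip_force: 6.0
t 32.58 pos [ 0.4887 -0.3399  0.2181] ydeg 64.79 w 0.015 turn units -0.026 shift units [ 0.147 -1.398  0.103] F [-0.47  0.1  -1.82] q [-0.01  0.31  0.68  1.58 -0.2   1.32  1.82]
```

```bash
python3 -m crank '[[[0.1,-0.5,0],-0.02],[[0.05,-0.4,0],0],[[0,0,0.5],0],[[0,0,0.9],0],[[0,0,0.9],0],[[0,0,0.3],0],[[0,0,0],0],[[0,0,0],0]]'; python3 go.py .467 -.376 .07 65; python3 tilt.py;python3 - <<'E'
from h import *
im=vision.camera("side")[:,:,::-1]
cv2.imwrite("pics/n7.png",cv2.resize(im[230:340,235:345],(550,550),interpolation=2))
E
```

```text
time: 33.58
ee_pos: [0.4754, -0.3603, 0.1415]
eef_rot: [0.215, 0.977, -0.0, 0.001]
ft_force: [-0.6, -0.2, -0.2]
width: 0.0149
grip_force: 6.0
t 33.58 pos [ 0.4754 -0.3603  0.1415] ydeg 65.15 w 0.0149 turn units 0.019 shift units [ 0.036 -0.592  2.383] F [-0.61 -0.22 -0.22] q [ 0.04  0.37  0.66  1.67 -0.25  1.18  1.9 ]
blob [283.8 307.8] box (np.int32(261), np.int32(284), np.int32(310), np.int32(323)) 797
-10 body30 [281.2 293.7] foot [278.2 301.2]
0 body30 [285.1 294.3] foot [284.3 302.1]
10 body30 [289.  294.5] foot [290.4 302.4]
20 body30 [292.8 294.3] foot [296.4 302.1]
35 body30 [298.3 293.2] foot [305.  300.5]
33.625 [ 0.4754 -0.3604  0.1416] 0.014882096864750807 [-0.08 -0.72 -0.37]
slope 0.3920149719893056 upright -0.10300275049499825 tilt deg ~ 21.068980466403893
```

View pics/n7.png

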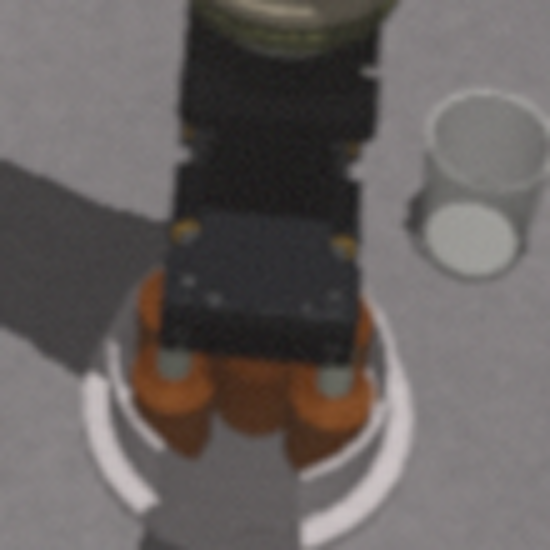

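Bottle 3's body, at (250,400), is between the two near bottles but still 18 mm short along the row. I'll shift it outward before lowering.

```bash
python3 -m crank '[[[0,-0.35,-0.2],0.02],[[0.04,-0.27,0],0],[[0,0,0.2],0],[[0,0,0],0],[[0,0,0],0]]'; python3 go.py .467 -.376 .07 65
```

```text
time: 34.3
ee_pos: [0.466, -0.3762, 0.1403]
eef_rot: [0.216, 0.976, 0.0, -0.0]
ft_force: [0.2, -0.0, -0.4]
width: 0.0149
grip_force: 6.0
t 34.3 pos [ 0.466  -0.3762  0.1403] ydeg 65.0 w 0.0149 turn units 0.0 shift units [-0.028  0.018  2.344] F [ 0.16 -0.   -0.37] q [ 0.07  0.38  0.67  1.67 -0.25  1.18  1.94]
```

```bash
python3 -m crank '[[[-0.03,0.02,0.4],0],[[0,0,0.4],0],[[0,0,0.3],0],[[0,0,0.3],0],[[0,0,0.25],0],[[0,0,0],0]]'; python3 go.py .467 -.376 .07 65
```

```text
time: 35.05
ee_pos: [0.4668, -0.3761, 0.0905]
eef_rot: [0.217, 0.976, 0.0, -0.0]
ft_force: [0.6, 0.9, -1.7]
width: 0.0153
grip_force: 6.0
t 35.05 pos [ 0.4668 -0.3761  0.0905] ydeg 64.98 w 0.0153 turn units -0.002 shift units [-0.006  0.004  0.682] F [ 0.56  0.87 -1.68] q [ 0.09  0.44  0.65  1.71 -0.29  1.09  1.96]
```

```bash
python3 -m crank '[[[0,0,0.2],0],[[0,0,0.2],0],[[0,0,0.15],0],[[0,0,0],0]]';  python3 -m crank '[[[0,0,0.09],0],[[0,0,0],0]]';python3 -m crank '[[[0,0,0.03],0],[[0,0,0],0]]'
```

```text
time: 35.55
ee_pos: [0.4675, -0.3764, 0.0747]
eef_rot: [0.217, 0.976, -0.0, 0.0]
ft_force: [2.0, 2.1, 2.6]
width: 0.0154
grip_force: 6.0
time: 35.8
ee_pos: [0.4678, -0.3765, 0.0725]
eef_rot: [0.216, 0.976, -0.0, 0.001]
ft_force: [2.1, 2.5, 5.9]
width: 0.015
grip_force: 6.0
time: 36.05
ee_pos: [0.468, -0.3766, 0.0719]
eef_rot: [0.216, 0.976, -0.0, 0.001]
ft_force: [1.8, 2.9, 7.8]
width: 0.015
grip_force: 6.0
```

```bash
python3 -m crank '[[[0,0.05,-0.05],0],[[0,0.03,0],0],[[0,0,0],0]]'; python3 -m crank '[[[0,0,0.05],0],[[0,0,0],0]]'
```

```text
time: 36.42
ee_pos: [0.4676, -0.3742, 0.0722]
eef_rot: [0.217, 0.976, -0.0, -0.0]
ft_force: [0.1, -1.0, 0.1]
width: 0.0153
grip_force: 6.0
time: 36.67
ee_pos: [0.4685, -0.3747, 0.0716]
eef_rot: [0.217, 0.976, -0.0, 0.001]
ft_force: [1.1, -0.6, 5.3]
width: 0.0148
grip_force: 6.0
```

```bash
python3 -m crank '[[[0,0,-0.04],0],[[0,0,0],0]]'; python3 -m crank '[[[0,0,0],0],[[0,0,0],0],[[0,0,-0.3],0],[[0,0,-0.6],0],[[0,0,-0.9],0],[[0,0,-0.9],0],[[0,0,-0.9],0],[[0.2,0.9,-0.3],0],[[0.23,0.95,0],0],[[0.23,0.95,0],0],[[0.23,0.95,0],0],[[0.23,0.95,0],0]]' 0.28; python3 caps.py
python3 - <<'E'
from h import *
im=vision.camera("side")[:,:,::-1];t=vision.camera("top")[:,:,::-1]
o=np.zeros((400,800,3),np.uint8); o[:,:400]=cv2.resize(im[250:350,235:335],(400,400),interpolation=2); o[:,400:]=cv2.resize(t[150:250,330:430],(400,400),interpolation=2)
cv2.imwrite("pics/n8.png",o)
E
```

```text
time: 36.92
ee_pos: [0.4677, -0.374, 0.072]
eef_rot: [0.217, 0.976, 0.0, -0.0]
ft_force: [-0.4, -0.5, -0.4]
width: 0.0149
grip_force: 6.0
time: 38.42
ee_pos: [0.4975, -0.2316, 0.1907]
eef_rot: [0.217, 0.976, 0.0, 0.001]
ft_force: [0.6, -0.1, -0.3]
width: 0.0246
grip_force: 0.0
[287.55 273.95] 20 [ 0.5052 -0.3022  0.1   ]
[270.9286 279.6071] 28 [ 0.4623 -0.3056  0.1   ]
[302.68 282.76] 25 [ 0.5293 -0.3365  0.1   ]
[287.6667 289.6667] 18 [ 0.489  -0.3438  0.1   ]
[269.5789 294.6842] 19 [ 0.445 -0.344  0.1  ]
[302.6667 298.6667] 18 [ 0.5121 -0.3767  0.1   ]
[283.1364 304.6818] 22 [ 0.4647 -0.378   0.1   ]
```

View pics/n8.png

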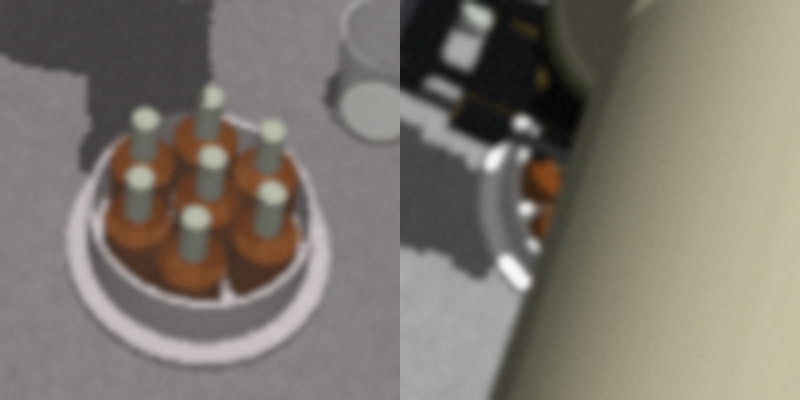

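All seven caps are in place: (145,119), (212,97), (272,131), (141,180), (211,157), (271,192), (196,218). All stand upright inside the wall. Next is the cover, so I'll check reagent clearance and the path first.

```bash
python3 - <<'E'
from h import *
s=cv2.imread("pics/sideraw.png")
print("reagent cap side z.2",plane("side",408*.64,161*.64,.2),"foot front",plane("side",407*.64,241*.64,0))
print("reagent cap top z.2",plane("top",190*.64,184*.64,.2))
E
python3 go.py .499 .3275 .20 90; python3 go.py .4885 -.337 .2
```

```text
reagent cap side z.2 [0.64406265 0.29865174 0.2       ] foot front [0.64357036 0.28853175 0.        ]
reagent cap top z.2 [0.64880555 0.30852778 0.2       ]
t 38.58 pos [ 0.4979 -0.2309  0.1905] ydeg 65.13 w 0.0242 turn units -3.109 shift units [-0.037 18.614 -0.309] F [-0.2  -0.52 -0.4 ] q [-0.2   0.2   0.63  1.74 -0.12  1.24  1.6 ]
t 38.58 pos [ 0.4979 -0.2309  0.1905] ydeg 65.13 w 0.0242 turn units 0.0 shift units [-1.203 -3.34  -0.32 ] F [-0.2  -0.52 -0.4 ] q [-0.2   0.2   0.63  1.74 -0.12  1.24  1.6 ]
```

```bash
python3 go.py .499 .3275 .20 65; python3 -m crank '[[[-0.35,0.8,0],0],[[-0.4,0.9,0],0],[[-0.4,0.9,0],0],[[-0.4,0.9,0],0],[[-0.4,0.9,0],0],[[-0.4,0.9,0],0],[[-0.4,0.9,0],0],[[-0.4,0.9,0],0],[[-0.4,0.9,0],0],[[-0.4,0.9,0],0],[[-0.4,0.9,0],0],[[-0.4,0.9,0],0]]' 0.65 15;  python3 go.py .499 .3275 .17 65
```

```text
t 38.58 pos [ 0.4979 -0.2309  0.1905] ydeg 65.13 w 0.0242 turn units 0.016 shift units [ 7.834 16.886 -0.309] F [-0.2  -0.52 -0.4 ] q [-0.2   0.2   0.63  1.74 -0.12  1.24  1.6 ]
time: 40.08
ee_pos: [0.7633, 0.0007, 0.1884]
eef_rot: [0.216, 0.976, 0.0, -0.0]
ft_force: [1.0, 0.1, 0.2]
width: 0.0561
grip_force: 0.0
t 40.08 pos [7.633e-01 7.000e-04 1.884e-01] ydeg 65.04 w 0.0561 turn units 0.006 shift units [12.589  6.15   0.625] F [0.99 0.09 0.16] q [-0.33  0.7   0.49  1.07 -0.31  1.43  1.24]
```

My sign on tool x was wrong. The arm is clear of everything, so I'll head back toward the cover, x first.

```bash
python3 -m crank '[[[0.9,-0.2,-0.2],0],[[1,0.2,0],0],[[1,0.3,0],0],[[1,0.3,0],0],[[1,0.4,0],0],[[1,0.4,0],0],[[1,0.5,0],0],[[1,0.6,0],0],[[1,0.7,0],0],[[1,0.7,0],0],[[1,0.7,0],0],[[0.9,0.7,0],0]]';  python3 go.py .499 .3275 .17 65
```

```text
time: 41.58
ee_pos: [0.5078, 0.2948, 0.1952]
eef_rot: [0.216, 0.976, 0.0, -0.0]
ft_force: [0.4, 0.5, 0.4]
width: 0.0566
grip_force: 0.0
t 41.58 pos [0.5078 0.2948 0.1952] ydeg 65.04 w 0.0566 turn units 0.004 shift units [0.728 0.864 0.84 ] F [0.38 0.51 0.37] q [-0.93  0.27  0.4   1.62 -0.11  1.27  0.62]
```

```bash
python3 -m crank '[[[0,0,0.2],0],[[0,0,0.2],0],[[0,0,0],0]]';  python3 go.py .499 .3275 .1113 65
python3 - <<'E'
from h import *
im=vision.camera("side")[:,:,::-1]
cv2.imwrite("pics/n9.png",cv2.resize(im[70:170,165:265],(500,500),interpolation=2))
E
```

```text
time: 41.95
ee_pos: [0.509, 0.2912, 0.1825]
eef_rot: [0.217, 0.976, -0.001, -0.0]
ft_force: [0.8, -0.4, 0.3]
width: 0.0564
grip_force: 0.0
t 41.95 pos [0.509  0.2912 0.1825] ydeg 64.88 w 0.0564 turn units -0.015 shift units [0.812 0.96  2.374] F [ 0.77 -0.41  0.29] q [-0.93  0.28  0.4   1.64 -0.11  1.24  0.62]
```

I've already viewed more pictures than the ten allowed (12 so far), so I'll work from numbers only from here.

```bash
python3 -m crank '[[[0.5,0.5,0],0],[[0.31,0.46,0],0],[[0,0,0.4],0],[[0,0,0],0],[[0,0,0],0]]';  python3 go.py .499 .3275 .1113 65
```

```text
time: 42.62
ee_pos: [0.499, 0.3279, 0.1711]
eef_rot: [0.217, 0.976, -0.0, -0.0]
ft_force: [0.2, 0.7, 0.5]
width: 0.0567
grip_force: 0.0
t 42.62 pos [0.499  0.3279 0.1711] ydeg 64.92 w 0.0567 turn units -0.01 shift units [-0.005 -0.01   1.995] F [0.2  0.67 0.49] q [-0.97  0.31  0.38  1.63 -0.12  1.23  0.57]
```

```bash
python3 -m crank '[[[0,0,0.6],0],[[0,0,0.6],0],[[0,0,0.5],0],[[0,0,0.25],0],[[0,0,0],0]]';  python3 go.py .499 .3275 .1113 65; python3 -m crank '[[[0,0,0],0],[[0,0,0],0],[[0,0,0],0],[[0,0,0],0]]' 0 10
```

```text
time: 43.25
ee_pos: [0.4985, 0.3284, 0.1121]
eef_rot: [0.217, 0.976, -0.0, -0.0]
ft_force: [-0.3, -0.6, -0.1]
width: 0.0566
grip_force: 0.0
t 43.25 pos [0.4985 0.3284 0.1121] ydeg 64.97 w 0.0566 turn units -0.004 shift units [-0.026 -0.02   0.027] F [-0.29 -0.56 -0.15] q [-0.96  0.37  0.36  1.69 -0.14  1.11  0.58]
time: 43.75
ee_pos: [0.4988, 0.3286, 0.113]
eef_rot: [0.217, 0.976, 0.0, 0.0]
ft_force: [-1.2, -1.2, 1.4]
width: 0.0293
grip_force: 10.0
```

```bash
python3 -m crank '[[[0,0,0],0.2],[[0,0,0],0.7],[[0,0,0],1],[[0,0,0],1],[[0,0,0],1],[[0,0,0],1],[[0,0,0],1],[[0,0,0],1],[[0,0,0],1],[[0,0,0],1],[[0,0,0],1],[[0,0,0],1]]' 0.65; python3 -m crank '[[[0,0,0],0.35],[[0,0,0],0],[[0,0,0],0]]'; python3 go.py .499 .3275 .1113 -25
```

```text
time: 45.25
ee_pos: [0.4987, 0.3287, 0.1128]
eef_rot: [0.832, 0.555, 0.0, -0.0]
ft_force: [-0.2, 0.0, -0.3]
width: 0.0568
grip_force: 0.0
time: 45.62
ee_pos: [0.4987, 0.3287, 0.1128]
eef_rot: [0.843, 0.537, 0.0, -0.0]
ft_force: [0.1, -0.5, -0.5]
width: 0.0564
grip_force: 0.0
t 45.62 pos [0.4987 0.3287 0.1128] ydeg -24.98 w 0.0564 turn units 0.003 shift units [-0.031  0.025  0.049] F [ 0.1  -0.55 -0.47] q [-1.17  0.41  0.64  1.7  -0.27  1.12 -0.89]
```

```bash
python3 -m crank '[[[0,0,0],0],[[0,0,0],0],[[0,0,0],0],[[0,0,0],0],[[0,0,-0.3],0],[[0,0,-0.7],0],[[0,0,-0.8],0],[[0,0,-0.8],0],[[0,0,-0.8],0],[[0,0,-0.8],0],[[0,0,-0.5],0],[[0,0,0],0]]' 0 45; python3 go.py .4885 -.337 .25
```

```text
time: 47.12
ee_pos: [0.4991, 0.3287, 0.2546]
eef_rot: [0.844, 0.537, 0.001, -0.0]
ft_force: [0.1, 0.2, -3.2]
width: 0.0287
grip_force: 45.0
t 47.12 pos [0.4991 0.3287 0.2546] ydeg -25.03 w 0.0287 turn units 0.0 shift units [-20.255   9.068   0.127] F [ 0.07  0.23 -3.15] q [-1.21  0.29  0.69  1.52 -0.19  1.39 -0.95]
```

```bash
python3 -m crank '[[[-0.4,0.18,0],0],[[-0.8,0.36,0],0],[[-0.92,0.41,0],0],[[-0.92,0.41,0],0],[[-0.92,0.41,0],0],[[-0.92,0.41,0],0],[[-0.92,0.41,0],0],[[-0.92,0.41,0],0],[[-0.92,0.41,0],0],[[-0.92,0.41,0],0],[[-0.92,0.41,0],0],[[-0.92,0.41,0],0]]'; python3 go.py .4885 -.337 .25 -25
```

```text
time: 48.62
ee_pos: [0.4923, -0.0152, 0.2536]
eef_rot: [0.844, 0.537, 0.0, -0.0]
ft_force: [0.6, 0.1, -3.0]
width: 0.0287
grip_force: 45.0
t 48.62 pos [ 0.4923 -0.0152  0.2536] ydeg -25.04 w 0.0287 turn units -0.006 shift units [-9.776  4.418  0.112] F [ 0.56  0.11 -3.01] q [-0.97 -0.02  0.91  1.79  0.02  1.36 -0.5 ]
```

```bash
python3 -m crank '[[[-0.92,0.41,0],0],[[-0.92,0.41,0],0],[[-0.92,0.41,0],0],[[-0.92,0.41,0],0],[[-0.92,0.41,0],0],[[-0.92,0.41,0],0],[[-0.92,0.41,0],0],[[-0.8,0.36,0],0],[[-0.5,0.2,0],0],[[-0.2,0.1,0],0],[[0,0,0],0],[[0,0,0],0]]'; python3 go.py .4885 -.337 .25 -25
```

```text
time: 50.12
ee_pos: [0.4882, -0.2729, 0.2537]
eef_rot: [0.843, 0.538, 0.0, -0.0]
ft_force: [0.1, 0.7, -3.2]
width: 0.0288
grip_force: 45.0
t 50.12 pos [ 0.4882 -0.2729  0.2537] ydeg -24.96 w 0.0288 turn units 0.005 shift units [-1.933  0.912  0.12 ] F [ 0.07  0.65 -3.19] q [-0.49  0.28  1.12  1.64 -0.26  1.39  0.22]
```

```bash
python3 -m crank '[[[-0.5,0.24,0],0],[[-0.6,0.29,0],0],[[-0.55,0.26,0],0],[[-0.28,0.12,0],0],[[0,0,0],0],[[0,0,0],0]]'; python3 go.py .4885 -.337 .1413 -25
```

```text
time: 50.88
ee_pos: [0.4887, -0.3367, 0.2536]
eef_rot: [0.843, 0.538, 0.0, -0.0]
ft_force: [0.2, -0.3, -2.7]
width: 0.0291
grip_force: 45.0
t 50.88 pos [ 0.4887 -0.3367  0.2536] ydeg -24.97 w 0.0291 turn units 0.004 shift units [-1.300e-02 -1.000e-03  3.745e+00] F [ 0.16 -0.26 -2.75] q [-0.3   0.39  1.08  1.54 -0.35  1.42  0.37]
```

```bash
python3 -m crank '[[[-0.01,0,0.5],0],[[0,0,0.7],0],[[0,0,0.6],0],[[0,0,0.4],0],[[0,0,0.3],0],[[0,0,0],0],[[0,0,0],0]]'; python3 go.py .4885 -.337 .1228 -25
python3 - <<'E'
from h import *
# left/right silhouette of bright pot flange vs. cover side at a few rows, side view
im=vision.camera("side").astype(int); cv2.imwrite("pics/s9.png",im[:,:,::-1].astype(np.uint8))
for y in range(270,340,5): print(y," ".join(f"{v:3d}" for v in im[y,238:338:3,0]))
E
```

```text
time: 51.75
ee_pos: [0.4884, -0.3382, 0.1792]
eef_rot: [0.844, 0.537, 0.0, 0.0]
ft_force: [0.0, 0.0, -3.2]
width: 0.0291
grip_force: 45.0
t 51.75 pos [ 0.4884 -0.3382  0.1792] ydeg -25.03 w 0.0291 turn units -0.004 shift units [ 0.039 -0.017  1.881] F [ 0.03  0.   -3.2 ] q [-0.27  0.45  1.04  1.65 -0.4   1.28  0.41]
270  70  70  68  72  71  70 102 136 134 105  99 100 101  98  93  94  41  41  57  81  43  95 101  99 179 200 195  98 103 128 134 125 108 107
275  69  69  72  72  72  72 187 195 193 131  98 100  98  96 104 106 102  99  98  99  98  99 101  98 122 137 120  99 119 159 159 160 163 125
280  71  72  68  71  70  71 109 202 203 199 203 203 205 206 204 203 204 206 205 196 144 148 129 106 188 186 184 168 136 158 160 160 160 139
285 137 125  71  72  71  70  94 108 198 204 203 201 207 203 203 208 204 204 205 205 204 202 203 207 201 198 202 160 130 116 116 120 116 137
290 133 133 134  82  72  74  96 101 103 145 203 205 203 202 208 205 205 207 204 205 204 204 204 202 203 202 121 106 139 132 135 133 130 134
295 135 133 132  68  74  77  97 102 104 107 111 115 166 202 203 203 207 205 207 20
[... 477 characters left out ...]

315 133 137 139 139 139 189  95  90 100 112 110 112 114 117 116 116 120 119 115 116 115 114 115 110 105 154 140  78 133 134 131 135 135 136
320 134 135 142 138 139 148 192  92  96  96 106 113 117 116 116 116 115 116 117 118 114 113 110  99 100 197 167 135 137 136 132 136 135 134
325 135 136 135 137 136 134 164 195 109  94  98  98 101 102 103 108 115 120 108 105  97  97  93 108 199 196 136 136 137 131 134 132 135 132
330 136 134 137 136 133 138 136 129 194 190 133  98  99  99 104 100 100 102 100  99  98 106 185 204 175 133 137 136 138 137 135 134 132 130
335 135 138 134 136 134 135 138 132 131 123 185 201 199 179 160 144 140 149 172 196 203 202 174 125 139 137 141 138 135 137 136 131 135 129
```

Run:
```python
from h import *
from scipy.optimize import least_squares
im=cv2.imread("pics/s9.png"); g=cv2.GaussianBlur(im[:,:,2],(3,3),0).astype(float)
def cross(y,a,b,th): # subpixel crossing between cols a..b
    v=g[y,a:b]
    i=[k for k in range(len(v)-1) if (v[k]-th)*(v[k+1]-th)<0]
    return None if not i else i
L=[];Rr=[]
for y in range(288,306,2):
    # right: cover (~95) vs dark shadow(~78)->bench 133 ; left: shadow 74 -> cover 96
    d=np.gradient(g[y]); l=248+np.argmax(d[248:264]); r=310+np.argmin(d[310:322])
    if y<=304: L.append((l,y)); Rr.append((r,y))
print(L,Rr)
def res(c):
    o=[]
    for s,S in((1,L),(-1,Rr)):
        for q in S:
            C,d=ray("side",*q); n=np.array([-d[1],d[0]])/np.hypot(d[0],d[1]); o.append(abs(n@(c-C[:2]))-.0745)
    return o
s=least_squares(res,[.488,-.338],loss="soft_l1",f_scale=.001); print("cover axis side-cam",s.x,np.abs(s.fun).max())
# flange outer edge: radial, z=.01, front half only
W=[]
for a in np.radians(np.arange(0,360,4)):
    r=np.arange(.072,.09,.0005); X=np.c_[.4875+r*np.cos(a),-.341+r*np.sin(a),np.full(len(r),.01)]; q=pix("side",X).astype(np.float32)
    v=cv2.remap(g.astype(np.float32),q[:,0].reshape(1,-1),q[:,1].reshape(1,-1),1)[0]; d=np.diff(v)
    if d.min()<-6 and v[:np.argmin(d)+1].max()>180: W.append(X[np.argmin(d),:2])
W=np.array(W); f=least_squares(lambda c:np.linalg.norm(W-c,axis=1)-.08,[.4875,-.341],loss="soft_l1",f_scale=.0005); print("pot side-cam",f.x,len(W),np.abs(f.fun).max())
```

```text
[(np.int64(263), 288), (np.int64(263), 290), (np.int64(254), 292), (np.int64(254), 294), (np.int64(254), 296), (np.int64(254), 298), (np.int64(253), 300), (np.int64(253), 302), (np.int64(252), 304)] [(np.int64(317), 288), (np.int64(315), 290), (np.int64(313), 292), (np.int64(310), 294), (np.int64(317), 296), (np.int64(317), 298), (np.int64(317), 300), (np.int64(317), 302), (np.int64(317), 304)]
cover axis side-cam [ 0.49372659 -0.32358072] 0.021378264859504774
pot side-cam [ 0.48783599 -0.33744037] 22 0.0018563389641617911
```

```bash
python3 -m crank '[[[0.03,-0.01,0.3],0],[[0,0,0.2],0],[[0,0,0.15],0],[[0,0,0.15],0],[[0,0,0],0]]'; python3 go.py .4885 -.3375 .1228 -25
```

```text
time: 52.42
ee_pos: [0.4882, -0.3369, 0.1543]
eef_rot: [0.844, 0.537, -0.0, -0.0]
ft_force: [-0.6, 0.2, -2.1]
width: 0.0286
grip_force: 45.0
t 52.42 pos [ 0.4882 -0.3369  0.1543] ydeg -25.02 w 0.0286 turn units -0.003 shift units [-0.015  0.018  1.051] F [-0.63  0.2  -2.07] q [-0.26  0.47  1.02  1.68 -0.42  1.24  0.42]
```

```bash
python3 -m crank '[[[0,0,0.25],0],[[0,0,0.25],0],[[0,0,0.2],0],[[0,0,0.15],0],[[0,0,0.1],0],[[0,0,0],0]]'; python3 go.py .4885 -.3375 .1228 -25
```

```text
time: 53.18
ee_pos: [0.4883, -0.3369, 0.1261]
eef_rot: [0.843, 0.537, -0.0, -0.0]
ft_force: [-0.2, 0.7, -4.0]
width: 0.0289
grip_force: 45.0
t 53.17 pos [ 0.4883 -0.3369  0.1261] ydeg -25.02 w 0.0289 turn units -0.003 shift units [-0.014  0.014  0.109] F [-0.18  0.69 -3.97] q [-0.24  0.5   1.    1.71 -0.45  1.19  0.44]
```

```bash
python3 -m crank '[[[0,0,0.06],0],[[0,0,0.05],0],[[0,0,0],0],[[0,0,0],0]]'; python3 -m crank '[[[0,0,0.04],0],[[0,0,0],0]]'
```

```text
time: 53.68
ee_pos: [0.4883, -0.337, 0.1229]
eef_rot: [0.844, 0.537, 0.0, 0.0]
ft_force: [0.0, 0.3, -3.6]
width: 0.029
grip_force: 45.0
time: 53.92
ee_pos: [0.4884, -0.337, 0.1226]
eef_rot: [0.844, 0.537, 0.0, -0.0]
ft_force: [-4.0, 3.9, 8.9]
width: 0.0286
grip_force: 45.0
```

The cover touched down at the expected height (TCP z 0.1226). I'll release and back off.

```bash
python3 -m crank '[[[0,0,-0.03],0],[[0,0,0],0],[[0,0,0],0],[[0,0,0],0],[[0,0,-0.3],0],[[0,0,-0.7],0],[[0,0,-0.9],0],[[0.5,-0.2,-0.5],0],[[0.92,-0.41,0],0],[[0.92,-0.41,0],0],[[0.92,-0.41,0],0],[[0.92,-0.41,0],0]]' 0.6; python3 -m crank '[[[0.92,-0.41,0],0],[[0.92,-0.41,0],0],[[0.92,-0.41,0],0],[[0.5,-0.3,0],0],[[0,0,0],0],[[0,0,0],0]]'
python3 - <<'E'
from h import *
im=cv2.cvtColor(vision.camera("side"),4); cv2.imwrite("pics/end.png",im); 
u,v=pix("side",[[.488,-.338,.14]])[0].astype(int); x,y=u-18,v-18
m=(im[y:y+36,x:x+36].max(2)<70).astype(np.uint8); n,l,st,ce=cv2.connectedComponentsWithStats(m)
for i in range(1,n):
    if st[i,4]>30: c=ce[i]+[x,y]; print("knob blob",c,st[i],plane("side",*c,.138))
g=im.min(2); c=max(cv2.findContours(((g>165)*255).astype(np.uint8)[250:345,240:335],0,1)[0],key=cv2.contourArea)
W=np.array([plane("side",*(q+[240,250]),.112)[:2] for q in cv2.convexHull(c)[:,0]]); S=np.linalg.lstsq(np.c_[2*W,np.ones(len(W))],(W**2).sum(1),rcond=None)[0]
R=np.sqrt(S[2]+S[:2]@S[:2]); print("cover top circle",S[:2],"dia",2*R,"res",abs(np.linalg.norm(W-S[:2],axis=1)-R).max())
E
```

```text
time: 55.42
ee_pos: [0.4916, -0.1995, 0.196]
eef_rot: [0.844, 0.537, 0.001, 0.0]
ft_force: [0.6, -0.1, -0.3]
width: 0.052
grip_force: 0.0
time: 56.18
ee_pos: [0.4913, -0.0931, 0.1953]
eef_rot: [0.844, 0.537, 0.0, 0.0]
ft_force: [0.2, -0.7, -0.4]
width: 0.0522
grip_force: 0.0
knob blob [287.02597403 278.94805195] [ 13  13  11  17 154] [ 0.4857204  -0.34133246  0.138     ]
cover top circle [ 0.48707631 -0.33883529] dia 0.14557074603533832 res 0.0007584473985286777
```

The cover's top fits a level circle at the seated height, within about 2 mm of the pot centre, and the gripper is clear. I'll hand in.

```bash
python3 -c "
from bench import r
print(r.close_job())"
```

```text
the job is handed in; nothing more can be done
None
```

I stood all seven bottles upright in the pot, seated the cover on its flange, and handed the job in at about 56 s; the hand-in gave no pass or fail, and I viewed 12 pictures, over the limit of 10.

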